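# Isolate and bleed the gas filter for a cartridge change

### The job

Make the gas filter on the grey plate safe for changing: with a fingertip, push the blue supply handle round until its valve is shut (square across the pipe), then shut the green reactor-side valve the same way, and only then push the small yellow bleed handle round until it is fully open (in line with its branch, pointing out over the silencer). Only push the handles from the side: do not grip them or force them against their stops, and leave everything else where it is.

Things in the scene. Friction and masses are not known exactly. Their poses are not given: they have to be found in the camera images.
- filter_station: fixed grey plate 150 (x) x 400 (y) x 8 mm; origin at the centre of its underside on the table. Gas pipe along y at x = +35 mm, 55 mm up, white filter capsule (44 mm across, 94 long) in its middle, valve stems at y = +110 and -110 mm; blue handle on one, green on the other, either way. Bleed stem at x = -35, y = -30 mm on a branch towards -x with a copper-coloured silencer
- blue_handle (a joint): blue handle of the gas supply ball valve. 0: lever along the pipe (fully open), pointing to the station's -y; grows as it is pushed clockwise (seen from above); 1.571: square across the pipe, pointing to the station's -x (shut); stop at 1.62. Starts between 0 and 0.4. Stays where it is left; takes about 4 to 6 N sideways at the sleeve
- blue_handle_pivot (a point): point on the vertical stem axis of the blue handle, level with the middle of its sleeve (106 mm above the table); turns with the handle. Under the sleeve all fixed parts are less than 80 mm high, but the valve stems are 85 mm
- blue_handle_pad (a point): middle of the part to push of the blue plastic sleeve on the flat steel lever, 67 mm from the stem axis; moves with it. The sleeve runs from 37 to 85 mm from the stem, 16 mm wide, 14 mm high (99 to 113 mm above the table)
- green_handle (a joint): green handle of the reactor-side ball valve. 0: lever along the pipe (fully open), pointing to the station's -y; grows as it is pushed clockwise (seen from above); 1.571: square across the pipe, pointing to the station's -x (shut); stop at 1.62. Starts between 0 and 0.4. Stays where it is left; takes about 4 to 6 N sideways at the sleeve
- green_handle_pivot (a point): point on the vertical stem axis of the green handle, level with the middle of its sleeve (106 mm above the table); turns with the handle. Under the sleeve all fixed parts are less than 80 mm high, but the valve stems are 85 mm
- green_handle_pad (a point): middle of the part to push of the green plastic sleeve on the flat steel lever, 67 mm from the stem axis; moves with it. The sleeve runs from 37 to 85 mm from the stem, 16 mm wide, 14 mm high (99 to 113 mm above the table)
- yellow_handle (a joint): small yellow handle of the bleed valve. 0: across its branch (shut), pointing to the station's +y; grows as it is pushed anticlockwise (seen from above); 1.571: in line with its branch (fully open), pointing to the station's -x over the silencer; stop at 1.62. Starts between 0 and 0.1. Stays where it is left; takes about 3 to 4 N sideways at the sleeve
- yellow_handle_pivot (a point): point on the vertical stem axis of the yellow handle, level with the middle of its sleeve (90 mm above the table); turns with the handle. The branch below is 66 mm high; the filter capsule, 77 mm high, begins 47 mm behind this stem
- yellow_handle_pad (a point): middle of the part to push of the yellow plastic sleeve, 41 mm from the stem axis; moves with it. The sleeve runs from 23 to 53 mm from the stem, 10 mm wide, 14 mm high (83 to 97 mm above the table)
- new_filters: cardboard carton of new filters, white with a teal band, 66x120x78 mm, loose, at the left; origin at the centre of its underside
- medium_bottle: glass bottle with blue cap and brown contents, 69 mm across, 163 mm high, loose, at the left; origin at the centre of its underside
- base_bottle: clear glass bottle with blue cap, 63 mm across, 134 mm high, loose, at the right; origin at the centre of its underside
- bench_timer: small white timer, 25x66x60 mm, loose, at the right; origin at the centre of its underside
- tape: roll of beige tape, 92 mm across, 25 mm high, loose, at the right front; origin at the centre of its underside
- plug: white stopper, 28 mm across, 29 mm high, standing loose on the plate of the filter station; origin at the centre of its underside
- hex_key: steel hex key, 30x86x7 mm, lying loose on the plate of the filter station; origin at the centre of its underside

How it is judged:
On the way, in this order (a step that is already met when the one before it is completed fails the run):
1. the blue valve is shut (value of joint blue_handle above 1.45 rad), for 0.2 s.
2. the green valve is shut too, the bleed still shut (value of joint blue_handle above 1.42 rad and value of joint green_handle above 1.45 rad and value of joint yellow_handle below 0.3 rad), for 0.2 s.
At the end, for the whole second after the job is handed in: blue and green handles square across the pipe (over 1.42 rad), yellow handle in line with its branch (over 1.42 rad), all at rest, nothing else moved (value of joint each of blue_handle, green_handle, yellow_handle above 1.42 rad and velocity of joint each of blue_handle, green_handle, yellow_handle below 0.05 rad/s); the robot touches nothing.
It fails at once if the green valve is being shut before the blue one is shut (value of joint green_handle above 0.7 rad and value of joint blue_handle below 1.4 rad).
It fails at once if the bleed is opened while a valve beside the filter is not shut (value of joint yellow_handle above 0.3 rad and value of joint any of blue_handle, green_handle below 1.4 rad).
It fails at once if a handle is gripped or forced (over 30 N) (contact force between the fingers and blue_handle above 30 N or contact force between the fingers and green_handle above 30 N or contact force between the fingers and yellow_handle above 30 N).
It fails at once if a loose thing is shoved, knocked over or lifted (over 20 mm) (distance of any of new_filters, medium_bottle, base_bottle, bench_timer, tape, plug, hex_key from where it was at the start of the episode above 0.02 m).
It also fails if it takes over 48 s, if anything falls off the work surface, if the arm or the gripper's body presses on something with over 40 N, if the wrist force passes 120 N, or if a joint passes its speed limit or range.

### The arm

A 6-joint arm with a two-finger parallel gripper is mounted at the origin on a cart in front of the work surface, level with it; the furniture and walls round the work are solid. World frame = base frame: x ahead of the robot, y to its left, z up, the work surface at z = 0. Lengths are in m, angles in rad, forces in N, time in s.
With the tool pointing down it reaches from about 0.4 to 0.825 m from the base axis. Payload 7 kg.
Tool frame: the origin (TCP) lies at the centre of the arm's flange, where the gripper is bolted on; the fingertips stand 178 mm ahead of it and the grasp point (between the pads) lies 159 mm ahead of it; x points along the fingers, z is the direction in which the jaws open and shut, and the axes are right-handed (so a half turn about x gives the same grasp; the last joint's range is limited). The gripper opens to 88 mm and grips with 3 to 60 N. Pads are 19 mm wide; open, the fingers measure 130 mm over their backs; the gripper's body (78 mm by 193 mm) begins 47 mm behind the grasp point.
Start: joints at [1.397, 0.359, 0.012, 0, -1.224, -0.288], TCP at [0.301, 0.604, 0.405] pointing down, gripper open.
Joint ranges: [-3.07, 3.07], [-1.43, 2.12], [-1.02, 1.25], [-3.03, 1.67], [-3.05, -0], [-3.03, 3.03]. Speed limits (rad/s): [2.39, 2.39, 3.01, 3.14, 3.14, 3.14].

### API

Orientations are given as [roll, pitch, yaw] about the fixed x, y, z axes, in that order (R = Rz(yaw) Ry(pitch) Rx(roll)).
In Python, from station import telemetry, optics, job_done, finder gives the robot as it stands.
- The arm moves only by the tool play_rows, never from a script. Its argument "steps" is a list of rows, each an object of numbers: "gripper": the opening, from 0 (shut) to 1 (fully open); "tx", "ty", "tz": the shift along the tool's x, y, z in units of 25 mm (1.0 is 25 mm); "ax", "ay", "az": the turn, a rotation vector about the tool's x, y, z in units of 6 degrees (1.0 is 6 degrees). In form: [{"gripper": .., "tx": .., "ty": .., "tz": .., "ax": .., "ay": .., "az": ..}, ...]. A call has 1 to 20 rows; each row shifts and turns the commanded pose from where the row before left it, along the tool's axes as they then stand; what a row does not reach is not made up. A row lasts 1/12 s, in which the tool goes at most 41.7 mm and 7.16 degrees, less where a joint would pass 70% of its speed; a pose out of reach is approached as far as the arm can. A call is refused whole if a number of a shift passes 1 or a number of a turn 1, either way. A call with a gripper value outside its range is refused whole. The fingers move at their own pace and stop on an object; "newtons" is the grip in N (left out, the last holds). Time passes only in rows, so rows that do not move let the fingers close. It gives the time, the measured TCP pose, the force and the opening at its end, in the units of the state.
- telemetry.get_state(): the state, without advancing time (a new reading comes with each control period).
- optics.grab_frame(name): name is "scene" or "side" or "wrist"; returns the picture (400x640x3 uint8, red, green, blue); there is no depth.
- optics.calibration(name): a dict with "fx", "fy", "cx", "cy" (pixels), "k1" (the pictures are not rectified: a ray, as slopes to the right and down, at radius r is drawn at 1 + k1 r^2 times it, then the intrinsics apply), "T" (4x4, takes a point from camera to world coordinates); the wrist camera has in their place "mount" (4x4, takes a point from camera to tool coordinates, whose origin is the TCP and whose axes are the tool frame's). Camera axes: x right, y down, z forward; pixel columns grow to the right and rows downward; lengths in m; the calibration is good to about 2 mm. A picture is of the moment at which its call begins: read the wrist's pose just before it. calibration takes no time and is no camera call.
- job_done(): hands the job in, once; it reports no verdict.
Trained networks look in the newest picture that a camera, given by its name, has taken for a name from the list of things; names that differ only in an ending like _2 or _b are one class to them, and where a whole thing is asked for, a point or a joint stands for the part that bears it (a point fixed in the world has none). Each returns a list of dicts, best first, with "confidence" (0 to 1); they miss things now and then, are a little off and sometimes report something else, mostly with a low value. They report only what shows in the picture. A call takes as long as a camera call.
- finder.look_for(query, camera): "extent" ([left, top, right, bottom] in pixels, round what is visible of it).
- finder.silhouettes(query, camera): "pixels" (400x640 bool, what is visible of it) and "extent" ([left, top, right, bottom] in pixels, round what is visible of it).
- finder.pinpoint(query, camera): "location" ([row, column] in pixels: a listed point, or the origin of a listed thing).
The state is a dict: "t": time; "q": joint angles; "qd": joint speeds; "joint_efforts": joint torques, N m; "eef_pos": TCP position; "ee_rot": TCP orientation; "force": force on the tool from outside, world axes, zero at the start; "moment": the same for the moment, N m; "width": finger opening in m.
Only numpy, scipy, OpenCV 4.12 (cv2) and the standard library are available. Lean on these libraries where they do the work, as an engineer would, in place of code of your own. Each camera call takes 0.05 s, during which the arm holds its last target.

## Working session

There is one attempt and no reset: what is moved stays moved. The work goes in short steps, Python scripts to look and compute and a tool call to move; the robot and the scene stay as the last step left them, time stands still between calls to the robot, and variables do not carry over. Pictures are saved under pics/ and viewed, and the job is handed in when it is done.

Besides the shell and the picture viewer there is one more tool, called after "Emit:" in YAML: its name, and indented under it one key for each argument. play_rows: Moves the arm, as the interface text tells. Its arguments: {"type":"object","properties":{"steps":{"type":"array"},"newtons":{"type":"number"}},"required":["steps"]}

```bash
mkdir -p pics; ls
cat > h.py <<'E'
import numpy as np, cv2
from station import telemetry, optics, job_done, finder
from scipy.spatial.transform import Rotation as R
def save(n,f):
    im=optics.grab_frame(n); cv2.imwrite('pics/'+f,im[:,:,::-1]); return im
def camT(n,st=None):
    c=optics.calibration(n)
    if n!='wrist': return c,np.array(c['T'])
    st=st or telemetry.get_state()
    T=np.eye(4);T[:3,:3]=R.from_euler('xyz',st['ee_rot']).as_matrix();T[:3,3]=st['eef_pos']
    return c,T@np.array(c['mount'])
def ray(n,rc,st=None):
    c,T=camT(n,st)
    d=np.array([(rc[1]-c['cx'])/c['fx'],(rc[0]-c['cy'])/c['fy']])
    u=d.copy()
    for _ in range(30): u=d/(1+c['k1']*(u@u))
    v=T[:3,:3]@np.array([u[0],u[1],1.]); return T[:3,3],v/np.linalg.norm(v)
def atz(n,rc,z,st=None):
    o,v=ray(n,rc,st); return o+v*(z-o[2])/v[2]
def proj(n,p,st=None):
    c,T=camT(n,st); q=np.linalg.inv(T)@np.append(p,1); u=q[:2]/q[2]; u=u*(1+c['k1']*(u@u))
    return np.array([c['cy']+c['fy']*u[1],c['cx']+c['fx']*u[0]])
E
python3 - <<'E'
from h import *
s=telemetry.get_state();print({k:np.round(v,3) for k,v in s.items()})
for n in('scene','side'):
    save(n,n+'0.png');print(n,np.round(optics.calibration(n)['T'],3).tolist())
    for q,z in [('blue_handle_pivot',.106),('blue_handle_pad',.106),('green_handle_pivot',.106),('green_handle_pad',.106),('yellow_handle_pivot',.09),('yellow_handle_pad',.09),('filter_station',0.0)]:
        for r in finder.pinpoint(q,n)[:2]: print(n,q,np.round(r['location'],1),round(r['confidence'],2),atz(n,r['location'],z).round(4))
save('wrist','wrist0.png')
E
```

```text
pics
{'t': np.float64(0.0), 'q': array([ 1.397,  0.359,  0.011, -0.   , -1.224, -0.288]), 'qd': array([-0.001, -0.001, -0.001,  0.   , -0.003,  0.   ]), 'joint_efforts': array([ 0.0000e+00, -5.8272e+01,  2.9305e+01,  6.9970e+00,  7.0000e-03,
       -0.0000e+00]), 'eef_pos': array([0.301, 0.604, 0.404]), 'ee_rot': array([ 0.084,  1.569, -1.949]), 'force': array([-0.22 ,  0.403, -0.238]), 'moment': array([ 0.034, -0.012, -0.035]), 'width': np.float64(0.088)}
scene [[-0.758, -0.278, 0.59, -0.184], [-0.652, 0.359, -0.668, 0.815], [-0.026, -0.891, -0.454, 0.616], [0.0, 0.0, 0.0, 1.0]]
scene blue_handle_pivot [209.6 293.3] 0.47 [0.5191 0.1064 0.106 ]
scene blue_handle_pad [200.  313.3] 0.51 [0.5151 0.0279 0.106 ]
scene green_handle_pivot [181.5 333.3] 0.7 [ 0.5521 -0.1102  0.106 ]
scene green_handle_pad [296.7 209.6] 0.61 [0.3936 0.4758 0.106 ]
scene green_handle_pad [175.1 347.4] 0.51 [ 0.5482 -0.1784  0.106 ]
scene yellow_handle_pivot [200.4 340.6] 0.43 [ 0.4722 -0.0434  0.09  ]
scene yellow_handle_pad [208.6 337.2] 0.62 [0.4478 0.004  0.09  ]
scene filter_station [227.7 324.4] 0.93 [ 0.5088 -0.0115  0.    ]
side [[0.945, -0.228, 0.235, 0.25], [-0.327, -0.621, 0.712, -0.736], [-0.016, -0.75, -0.661, 0.765], [0.0, 0.0, 0.0, 1.0]]
side blue_handle_pivot [169.6 313.5] 0.53 [0.5282 0.1087 0.106 ]
side blue_handle_pad [185.1 315.6] 0.63 [0.5099 0.0374 0.106 ]
side blue_handle_pad [343.  378.5] 0.21 [ 0.4656 -0.4463  0.106 ]
side green_handle_pivot [217.  351.7] 0.48 [ 0.5538 -0.1169  0.106 ]
side green_handle_pad [233.2 361.9] 0.73 [ 0.5544 -0.1779  0.106 ]
side yellow_handle_pivot [209.7 315.7] 0.4 [ 0.4819 -0.0429  0.09  ]
side yellow_handle_pad [198.9 287.8] 0.74 [0.4238 0.0254 0.09  ]
side yellow_handle_pad [202.4 304.9] 0.39 [ 0.4639 -0.0049  0.09  ]
side filter_station [226.5 322.2] 0.89 [ 0.507  -0.0245  0.    ]
```

View pics/scene0.png

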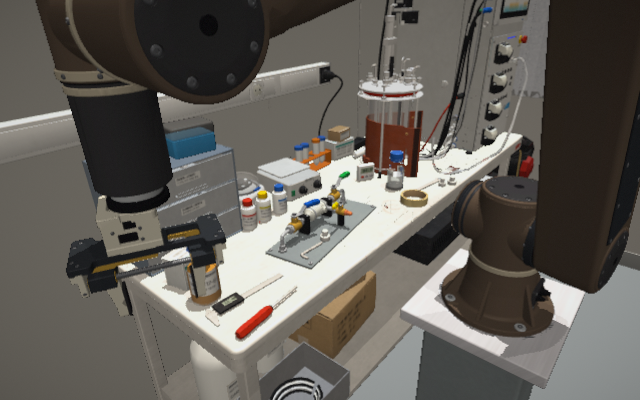

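View pics/side0.png

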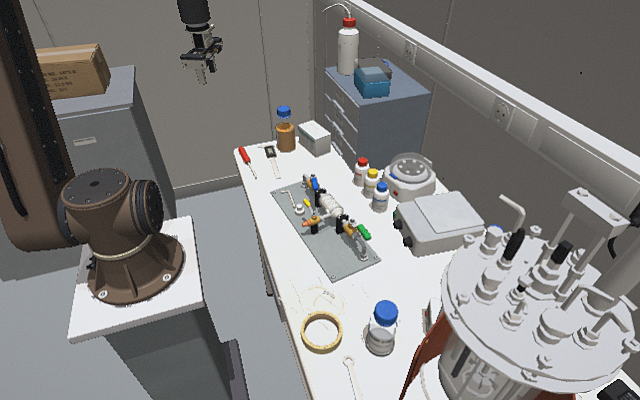

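View pics/wrist0.png

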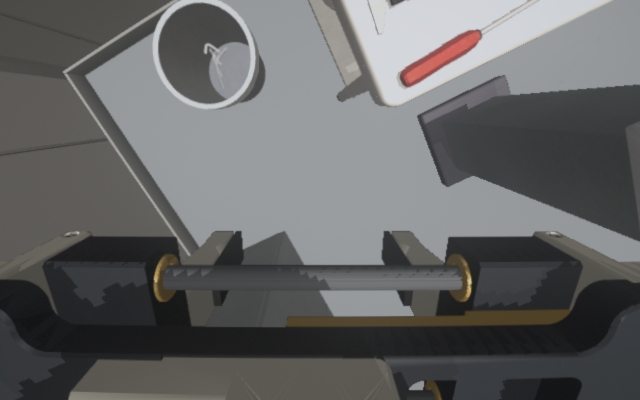

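Run:
```python
import cv2
a=cv2.imread('pics/scene0.png')[160:270,260:385];b=cv2.imread('pics/side0.png')[165:285,265:390]
cv2.imwrite('pics/z1.png',cv2.resize(a,None,fx=6,fy=5.4,interpolation=2))
cv2.imwrite('pics/z2.png',cv2.resize(b,None,fx=6,fy=5,interpolation=2))
```

```text
(no output)
```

View pics/z1.png

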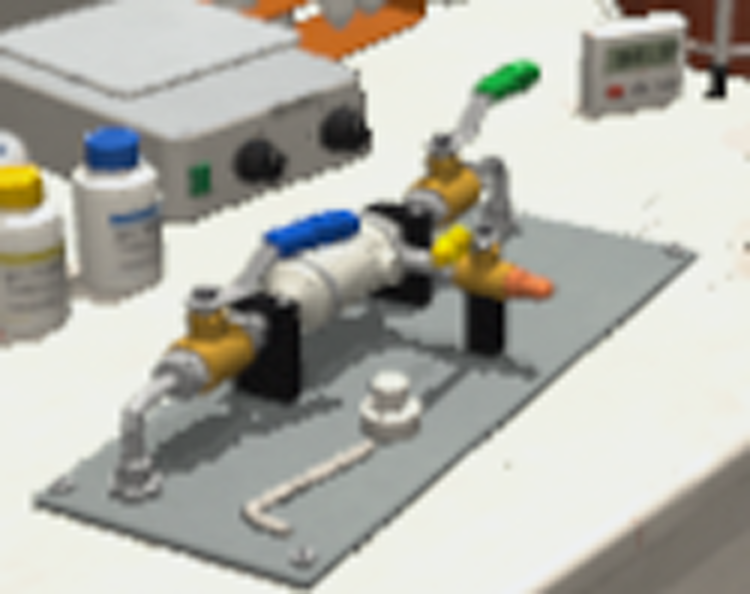

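View pics/z2.png

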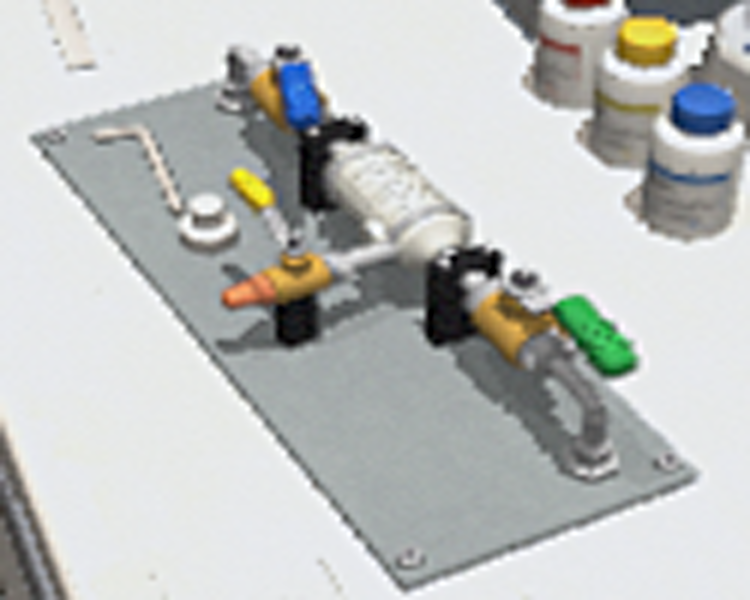

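Run:
```python
from h import *
from scipy.optimize import least_squares
S=[('side',(192,270.8),(-75,200)),('side',(283,332.5),(-75,-200)),('side',(260,381.3),(75,-200)),
('scene',(253.1,265.8),(75,200)),('scene',(268.9,310.8),(-75,200)),('scene',(207.6,376.2),(-75,-200))]
W=[(atz(n,p,.008)[:2],np.array(q)/1000) for n,p,q in S]
def f(x):
    c,s=np.cos(x[2]),np.sin(x[2]); M=np.array([[c,-s],[s,c]])
    return np.concatenate([M@q+x[:2]-w for w,q in W])
r=least_squares(f,[.507,-.01,0]);print(r.x,(r.fun.reshape(-1,2)*1000).round(1).tolist())
x=r.x;c,s=np.cos(x[2]),np.sin(x[2]);M=np.array([[c,-s],[s,c]])
for q in [(35,110),(35,-110),(-35,-30)]: print(q,M@np.array(q)/1000+x[:2])
for q in ['plug','hex_key','new_filters','medium_bottle','base_bottle','bench_timer','tape']:
  for n in('side','scene'):
    for k in finder.pinpoint(q,n)[:1]: print(q,n,atz(n,k['location'],.008 if q in('plug','hex_key') else 0).round(3),round(k['confidence'],2))
```

```text
[ 0.50020531 -0.00872164  0.15477811] [[-8.0, 8.5], [-4.3, 6.5], [-1.9, 5.0], [6.9, -2.5], [1.5, -4.7], [5.8, -12.8]]
(35, 110) [0.51782922 0.10535903]
(35, -110) [ 0.55174461 -0.11201104]
(-35, -30) [ 0.47024854 -0.04375864]
plug side [0.466 0.035 0.008] 0.47
plug scene [0.456 0.043 0.008] 0.65
hex_key side [0.447 0.121 0.008] 0.61
hex_key scene [0.44  0.122 0.008] 0.65
new_filters side [0.627 0.391 0.   ] 0.85
new_filters scene [0.627 0.372 0.   ] 0.76
medium_bottle side [0.514 0.409 0.   ] 0.82
medium_bottle scene [0.522 0.409 0.   ] 0.96
base_bottle side [ 0.5   -0.398  0.   ] 0.86
base_bottle scene [ 0.487 -0.392  0.   ] 0.86
bench_timer side [ 0.623 -0.397  0.   ] 0.71
bench_timer scene [ 0.629 -0.394  0.   ] 0.78
tape side [ 0.383 -0.347  0.   ] 0.85
tape scene [ 0.391 -0.353  0.   ] 0.82
```

Run:
```python
from h import *
s=telemetry.get_state();M=R.from_euler('xyz',s['ee_rot']).as_matrix();print(M.round(3))
print(np.array(optics.calibration('wrist')['mount']).round(3), optics.calibration('wrist')['fx'])
d=np.array([.46,0.0,.42])-s['eef_pos'];print(M.T@d/.025)
```

```text
[[ 0.     0.895 -0.446]
 [-0.    -0.446 -0.895]
 [-1.     0.     0.   ]]
[[ 0.001 -0.292  0.957  0.019]
 [ 0.    -0.957 -0.292  0.079]
 [ 1.     0.    -0.001 -0.001]
 [ 0.     0.     0.     1.   ]] 277.4201025168483
[-0.61322072 16.47194571 18.80068818]
```

Emit:
play_rows:
  steps:
    - {"gripper": 0,"tx": -0.03,"ty": 0.86,"tz": 0.98}
    - {"gripper": 0,"tx": -0.03,"ty": 0.86,"tz": 0.98}
    - {"gripper": 0,"tx": -0.03,"ty": 0.86,"tz": 0.98}
    - {"gripper": 0,"tx": -0.03,"ty": 0.86,"tz": 0.98}
    - {"gripper": 0,"tx": -0.03,"ty": 0.86,"tz": 0.98}
    - {"gripper": 0,"tx": -0.03,"ty": 0.86,"tz": 0.98}
    - {"gripper": 0,"tx": -0.03,"ty": 0.86,"tz": 0.98}
    - {"gripper": 0,"tx": -0.03,"ty": 0.86,"tz": 0.98}
    - {"gripper": 0,"tx": -0.03,"ty": 0.86,"tz": 0.98}
    - {"gripper": 0,"tx": -0.03,"ty": 0.86,"tz": 0.98}
    - {"gripper": 0,"tx": -0.03,"ty": 0.86,"tz": 0.98}
    - {"gripper": 0,"tx": -0.03,"ty": 0.86,"tz": 0.98}
    - {"gripper": 0,"tx": -0.03,"ty": 0.86,"tz": 0.98}
    - {"gripper": 0,"tx": -0.03,"ty": 0.86,"tz": 0.98}
    - {"gripper": 0,"tx": -0.03,"ty": 0.86,"tz": 0.98}
    - {"gripper": 0,"tx": -0.03,"ty": 0.86,"tz": 0.98}
    - {"gripper": 0,"tx": -0.03,"ty": 0.86,"tz": 0.98}
    - {"gripper": 0,"tx": -0.03,"ty": 0.86,"tz": 0.98}
    - {"gripper": 0,"tx": -0.03,"ty": 0.86,"tz": 0.98}
    - {"gripper": 0}
  newtons: 20

```text
invalid input
```

Emit:
play_rows:
  steps:
    - {"gripper": 0,"ax": 1}
    - {"gripper": 0,"ax": 1}
    - {"gripper": 0,"ax": 1}
    - {"gripper": 0,"ax": 1}
    - {"gripper": 0,"ax": 1}
    - {"gripper": 0,"ax": 1}
    - {"gripper": 0,"ax": 1}
    - {"gripper": 0,"ax": 1}
    - {"gripper": 0,"ax": 1}
    - {"gripper": 0}
    - {"gripper": 0}

```text
invalid input
```

Run:
```python
from h import *
st=telemetry.get_state();print({k:np.round(st[k],3) for k in('t','q','eef_pos','ee_rot','force','width')})
save('wrist','wrist1.png')
for q,z in [('blue_handle_pivot',.106),('blue_handle_pad',.106),('green_handle_pivot',.106),('green_handle_pad',.106),('yellow_handle_pivot',.09),('yellow_handle_pad',.09),('filter_station',0.0)]:
    for r in finder.pinpoint(q,'wrist')[:2]: print(q,np.round(r['location'],1),round(r['confidence'],2),atz('wrist',r['location'],z,st).round(4))
```

```text
{'t': np.float64(1.55), 'q': array([ 1.397,  0.359,  0.012,  0.   , -1.224, -0.288]), 'eef_pos': array([0.301, 0.604, 0.405]), 'ee_rot': array([ 1.151,  1.571, -0.882]), 'force': array([ 0.266, -0.491, -0.499]), 'width': np.float64(0.088)}
```

View pics/wrist1.png

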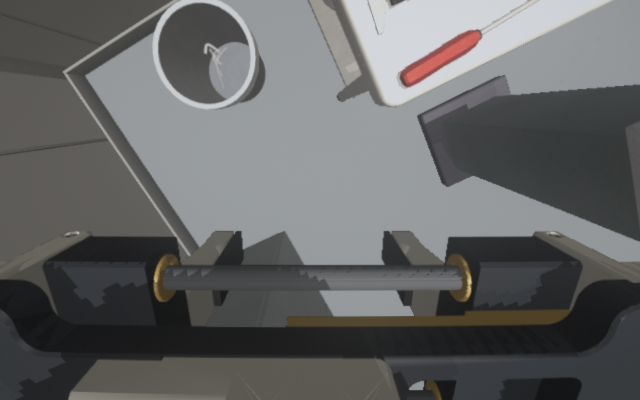

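Nothing moved: the calls were refused, probably because each row needs all its keys. The picture still shows the start view. I'll resend with full rows.

Emit:
play_rows:
  steps:
    - {"gripper": 0,"tx": -0.03,"ty": 0.86,"tz": 0.98,"ax": 0,"ay": 0,"az": 0}
    - {"gripper": 0,"tx": -0.03,"ty": 0.86,"tz": 0.98,"ax": 0,"ay": 0,"az": 0}
    - {"gripper": 0,"tx": -0.03,"ty": 0.86,"tz": 0.98,"ax": 0,"ay": 0,"az": 0}
    - {"gripper": 0,"tx": -0.03,"ty": 0.86,"tz": 0.98,"ax": 0,"ay": 0,"az": 0}
    - {"gripper": 0,"tx": -0.03,"ty": 0.86,"tz": 0.98,"ax": 0,"ay": 0,"az": 0}
    - {"gripper": 0,"tx": -0.03,"ty": 0.86,"tz": 0.98,"ax": 0,"ay": 0,"az": 0}
    - {"gripper": 0,"tx": -0.03,"ty": 0.86,"tz": 0.98,"ax": 0,"ay": 0,"az": 0}
    - {"gripper": 0,"tx": -0.03,"ty": 0.86,"tz": 0.98,"ax": 0,"ay": 0,"az": 0}
    - {"gripper": 0,"tx": -0.03,"ty": 0.86,"tz": 0.98,"ax": 0,"ay": 0,"az": 0}
    - {"gripper": 0,"tx": -0.03,"ty": 0.86,"tz": 0.98,"ax": 0,"ay": 0,"az": 0}
    - {"gripper": 0,"tx": -0.03,"ty": 0.86,"tz": 0.98,"ax": 0,"ay": 0,"az": 0}
    - {"gripper": 0,"tx": -0.03,"ty": 0.86,"tz": 0.98,"ax": 0,"ay": 0,"az": 0}
    - {"gripper": 0,"tx": -0.03,"ty": 0.86,"tz": 0.98,"ax": 0,"ay": 0,"az": 0}
    - {"gripper": 0,"tx": -0.03,"ty": 0.86,"tz": 0.98,"ax": 0,"ay": 0,"az": 0}
    - {"gripper": 0,"tx": -0.03,"ty": 0.86,"tz": 0.98,"ax": 0,"ay": 0,"az": 0}
    - {"gripper": 0,"tx": -0.03,"ty": 0.86,"tz": 0.98,"ax": 0,"ay": 0,"az": 0}
    - {"gripper": 0,"tx": -0.03,"ty": 0.86,"tz": 0.98,"ax": 0,"ay": 0,"az": 0}
    - {"gripper": 0,"tx": -0.03,"ty": 0.86,"tz": 0.98,"ax": 0,"ay": 0,"az": 0}
    - {"gripper": 0,"tx": -0.03,"ty": 0.86,"tz": 0.98,"ax": 0,"ay": 0,"az": 0}
    - {"gripper": 0,"tx": 0,"ty": 0,"tz": 0,"ax": 1,"ay": 0,"az": 0}
  newtons: 20

```text
t: 3.62
eef_pos: [0.4596, 0.0017, 0.4192]
ee_rot: [0.993, 1.57, -1.143]
force: [0.3, 0.2, 0.2]
width: 0.0006
```

Emit:
play_rows:
  steps:
    - {"gripper": 0,"tx": 0,"ty": 0,"tz": 0,"ax": 1,"ay": 0,"az": 0}
    - {"gripper": 0,"tx": 0,"ty": 0,"tz": 0,"ax": 1,"ay": 0,"az": 0}
    - {"gripper": 0,"tx": 0,"ty": 0,"tz": 0,"ax": 1,"ay": 0,"az": 0}
    - {"gripper": 0,"tx": 0,"ty": 0,"tz": 0,"ax": 1,"ay": 0,"az": 0}
    - {"gripper": 0,"tx": 0,"ty": 0,"tz": 0,"ax": 1,"ay": 0,"az": 0}
    - {"gripper": 0,"tx": 0,"ty": 0,"tz": 0,"ax": 1,"ay": 0,"az": 0}
    - {"gripper": 0,"tx": 0,"ty": 0,"tz": 0,"ax": 1,"ay": 0,"az": 0}
    - {"gripper": 0,"tx": 0,"ty": 0,"tz": 0,"ax": 1,"ay": 0,"az": 0}
    - {"gripper": 0,"tx": 0,"ty": 0,"tz": 0,"ax": 0,"ay": 0,"az": 0}
    - {"gripper": 0,"tx": 0,"ty": 0,"tz": 0,"ax": 0,"ay": 0,"az": 0}

```text
t: 4.45
eef_pos: [0.459, 0.0055, 0.419]
ee_rot: [-2.911, 1.57, 0.4]
force: [-0.5, 0.5, -0.2]
width: 0.0004
```

```bash
cat > look.py <<'E'
from h import *
import sys
def look(f,qs):
    st=telemetry.get_state();print({k:np.round(st[k],3).tolist() for k in('t','q','eef_pos','ee_rot','force','width')})
    M=R.from_euler('xyz',st['ee_rot']).as_matrix();print('phi_z',np.degrees(np.arctan2(M[1,2],M[0,2])).round(2),'down',M[:,0].round(4))
    save('wrist',f)
    for q in qs:
        z=.09 if q[0]=='y' else .106 if 'handle' in q else 0
        for r in finder.pinpoint(q,'wrist')[:2]: print(q,np.round(r['location'],1),round(r['confidence'],2),atz('wrist',r['location'],z,st).round(4))
if __name__=='__main__': look(sys.argv[1],sys.argv[2:])
E
python3 look.py wrist2.png blue_handle_pivot blue_handle_pad green_handle_pivot green_handle_pad yellow_handle_pivot yellow_handle_pad filter_station
```

```text
{'t': 4.45, 'q': [0.443, -0.016, -0.418, 0.0, -1.169, -0.273], 'eef_pos': [0.459, 0.005, 0.419], 'ee_rot': [-2.911, 1.57, 0.4], 'force': [-0.545, 0.454, -0.176], 'width': 0.0}
phi_z -170.27 down [ 3.e-04  1.e-04 -1.e+00]
blue_handle_pad [212.1 267.5] 0.57 [0.5049 0.0425 0.106 ]
green_handle_pivot [ 48.6 233.1] 0.63 [ 0.5582 -0.1174  0.106 ]
yellow_handle_pivot [137.6 309.9] 0.79 [ 0.4714 -0.0455  0.09  ]
yellow_handle_pivot [211.2 264.4] 0.74 [0.5104 0.0483 0.09  ]
filter_station [150.9 284.4] 0.69 [ 0.5039 -0.0131  0.    ]
```

View pics/wrist2.png

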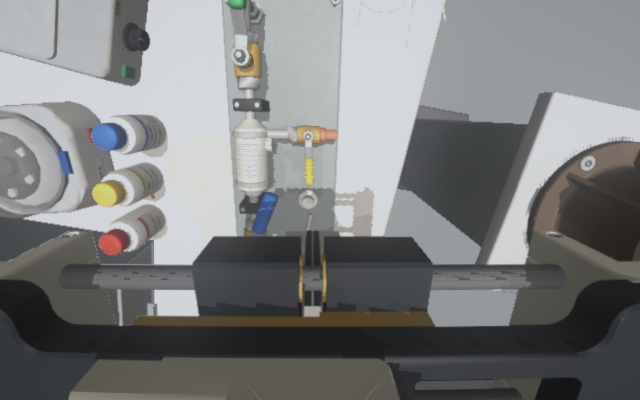

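Run:
```python
from h import *
w=cv2.imread('pics/wrist2.png')
cv2.imwrite('pics/z3.png',cv2.resize(w[215:330,190:440],None,fx=3.1,fy=3.1,interpolation=2))
save('side','side1.png');st=telemetry.get_state()
p=proj('side',np.array(st['eef_pos'])-[0,0,.1]);print(p)
b=cv2.imread('pics/side1.png');r,c=int(p[0]),int(p[1]);cv2.imwrite('pics/z4.png',cv2.resize(b[max(0,r-60):r+70,c-75:c+75],None,fx=5,fy=4.5,interpolation=2))
```

```text
[127.2961538  298.38047495]
```

View pics/z3.png

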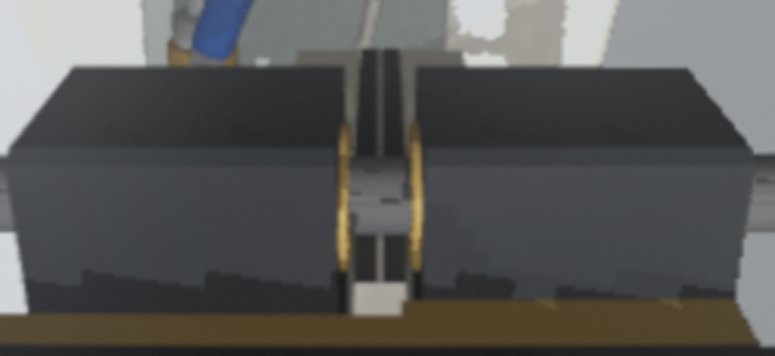

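View pics/z4.png

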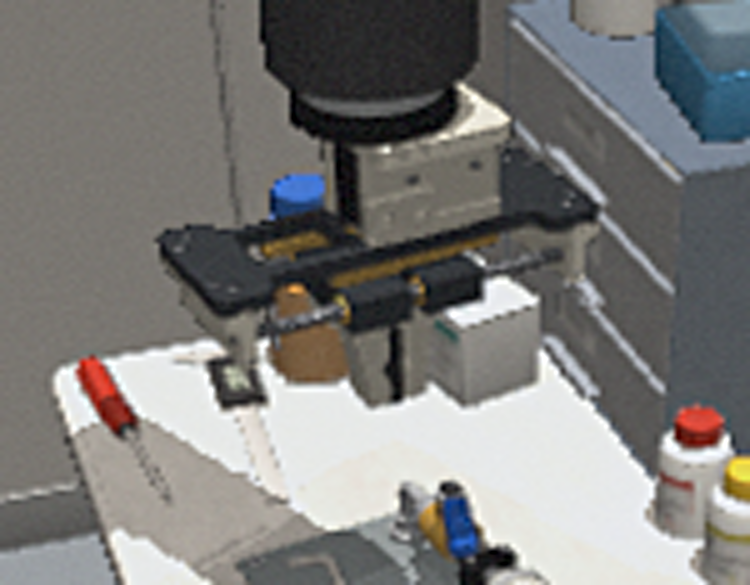

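Emit:
play_rows:
  steps:
    - {"gripper": 0,"tx": 0,"ty": -0.12,"tz": -0.89,"ax": 0,"ay": 0,"az": 0}
    - {"gripper": 0,"tx": 0,"ty": -0.12,"tz": -0.89,"ax": 0,"ay": 0,"az": 0}
    - {"gripper": 0,"tx": 0,"ty": -0.12,"tz": -0.89,"ax": 0,"ay": 0,"az": 0}
    - {"gripper": 0,"tx": 0,"ty": -0.12,"tz": -0.89,"ax": 0,"ay": 0,"az": 0}
    - {"gripper": 0,"tx": 0.5,"ty": 0,"tz": 0,"ax": 1,"ay": 0,"az": 0}
    - {"gripper": 0,"tx": 0.5,"ty": 0,"tz": 0,"ax": 1,"ay": 0,"az": 0}
    - {"gripper": 0,"tx": 0.5,"ty": 0,"tz": 0,"ax": 1,"ay": 0,"az": 0}
    - {"gripper": 0,"tx": 0.5,"ty": 0,"tz": 0,"ax": 1,"ay": 0,"az": 0}
    - {"gripper": 0,"tx": 0.8,"ty": 0,"tz": 0,"ax": 0,"ay": 0,"az": 0}
    - {"gripper": 0,"tx": 0.5,"ty": 0,"tz": 0,"ax": 0,"ay": 0,"az": 0}
    - {"gripper": 0,"tx": 0,"ty": 0,"tz": 0,"ax": 0,"ay": 0,"az": 0}

```text
t: 5.82
eef_pos: [0.544, 0.0319, 0.3336]
ee_rot: [0.505, 1.566, -2.889]
force: [-0.2, -0.2, 0.5]
width: 0.0004
```

```bash
python3 look.py wrist3.png blue_handle_pivot blue_handle_pad; python3 -c "
from h import *
for n in('side','scene'):
    save(n,n+'2.png')
a=cv2.imread('pics/scene2.png')[130:270,230:400];b=cv2.imread('pics/side2.png')[130:285,240:390]
cv2.imwrite('pics/z5.png',cv2.resize(np.hstack([a[:140,:150],b[:140,:150]]),None,fx=2.6,fy=2.6,interpolation=2))"
```

```text
{'t': 5.817, 'q': [0.418, 0.206, -0.373, -0.001, -0.996, -0.67], 'eef_pos': [0.544, 0.032, 0.334], 'ee_rot': [0.505, 1.566, -2.889], 'force': [-0.242, -0.229, 0.501], 'width': 0.0}
phi_z 165.53 down [-0.0047 -0.0012 -1.    ]
blue_handle_pivot [ 92.8 376.1] 0.74 [ 0.4766 -0.0462  0.106 ]
blue_handle_pad [212.8 358.9] 0.59 [0.5068 0.0393 0.106 ]
```

View pics/z5.png

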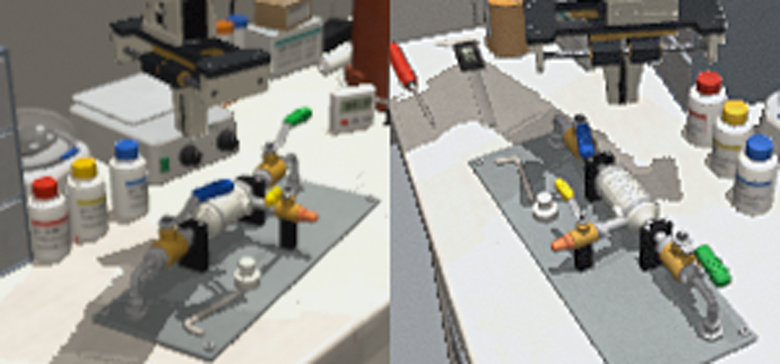

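View pics/wrist3.png

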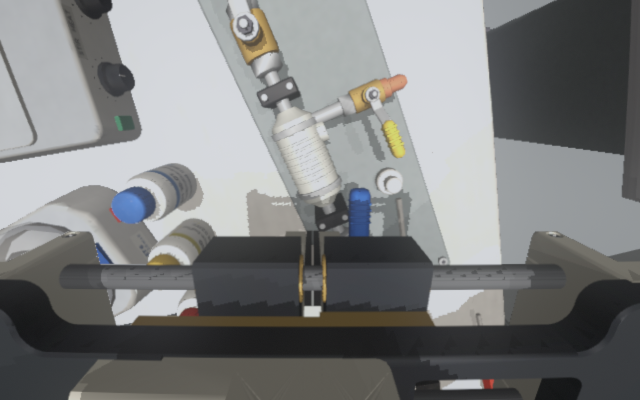

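Emit:
play_rows:
  steps:
    - {"gripper": 0,"tx": 0.8,"ty": 0,"tz": 0,"ax": 0,"ay": 0,"az": 0}
    - {"gripper": 0,"tx": 0.8,"ty": 0,"tz": 0,"ax": 0,"ay": 0,"az": 0}
    - {"gripper": 0,"tx": 0.6,"ty": 0,"tz": 0,"ax": 0,"ay": 0,"az": 0}
    - {"gripper": 0,"tx": 0.2,"ty": 0,"tz": 0,"ax": 0,"ay": 0,"az": 0}
    - {"gripper": 0,"tx": 0,"ty": 0,"tz": 0.2,"ax": 0,"ay": 0,"az": 0}
    - {"gripper": 0,"tx": 0,"ty": 0,"tz": 0,"ax": 0,"ay": 0,"az": 0}

```text
t: 6.57
eef_pos: [0.5397, 0.0335, 0.2772]
ee_rot: [-2.661, 1.57, 0.228]
force: [0.6, -0.2, -0.1]
width: 0.0006
```

```bash
python3 look.py wrist4.png blue_handle_pad; python3 -c "
from h import *
for n in('side','scene'):
    save(n,n+'3.png')
a=cv2.imread('pics/scene3.png')[130:270,230:400];b=cv2.imread('pics/side3.png')[130:285,240:390]
cv2.imwrite('pics/z6.png',cv2.resize(np.hstack([a[:140,:150],b[:140,:150]]),None,fx=2.6,fy=2.6,interpolation=2))"
```

```text
{'t': 6.567, 'q': [0.425, 0.26, -0.452, 0.0, -0.858, -0.677], 'eef_pos': [0.54, 0.033, 0.277], 'ee_rot': [-2.661, 1.57, 0.228], 'force': [0.612, -0.243, -0.094], 'width': 0.001}
phi_z 165.55 down [ 4.e-04  1.e-04 -1.e+00]
blue_handle_pad [244.8 368.2] 0.64 [0.507  0.0402 0.106 ]
```

View pics/z6.png

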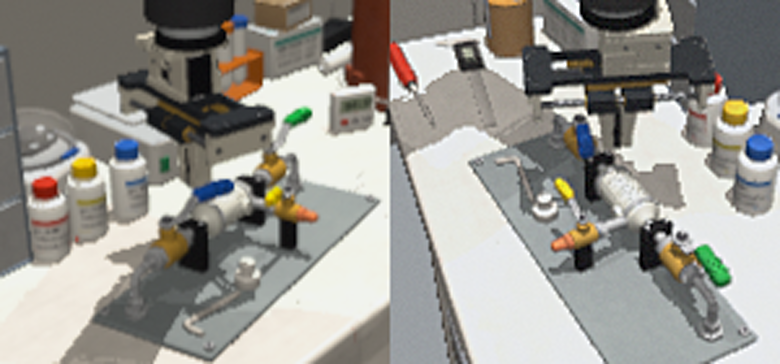

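View pics/wrist4.png

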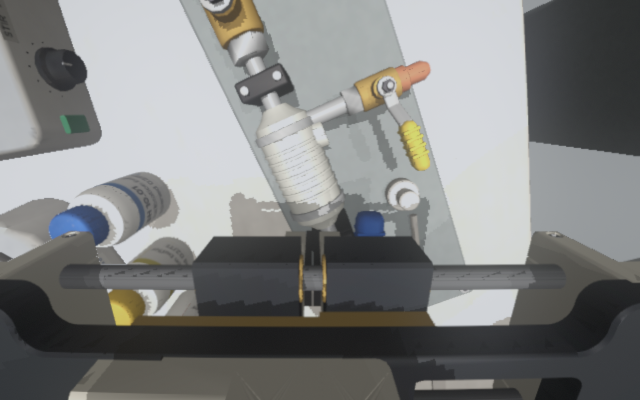

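Emit:
play_rows:
  steps:
    - {"gripper": 0,"tx": 0.2,"ty": 0,"tz": 0,"ax": 0,"ay": 0,"az": 0}
    - {"gripper": 0,"tx": 0,"ty": 0,"tz": 0.1,"ax": 0,"ay": 0,"az": 0}
    - {"gripper": 0,"tx": 0,"ty": 0,"tz": 0.1,"ax": 0,"ay": 0,"az": 0}
    - {"gripper": 0,"tx": 0,"ty": 0,"tz": 0,"ax": 0,"ay": 0,"az": 0}

```text
t: 7.1
eef_pos: [0.5347, 0.0346, 0.2713]
ee_rot: [0.449, 1.57, -2.945]
force: [-0.3, 0.0, 0.2]
width: 0.0005
```

Emit:
play_rows:
  steps:
    - {"gripper": 0,"tx": 0,"ty": 0,"tz": 0.1,"ax": 0,"ay": 0,"az": 0}
    - {"gripper": 0,"tx": 0,"ty": 0,"tz": 0,"ax": 0,"ay": 0,"az": 0}

```text
t: 7.27
eef_pos: [0.5324, 0.0353, 0.2715]
ee_rot: [0.186, 1.571, 3.075]
force: [-0.6, -0.5, 0.1]
width: 0.0006
```

Emit:
play_rows:
  steps:
    - {"gripper": 0,"tx": 0,"ty": 0,"tz": 0.1,"ax": 0,"ay": 0,"az": 0}
    - {"gripper": 0,"tx": 0,"ty": 0,"tz": 0,"ax": 0,"ay": 0,"az": 0}

```text
t: 7.43
eef_pos: [0.5303, 0.0359, 0.2716]
ee_rot: [-2.794, 1.57, 0.095]
force: [0.8, -0.3, -0.9]
width: 0.0004
```

Emit:
play_rows:
  steps:
    - {"gripper": 0,"tx": 0,"ty": 0,"tz": 0.1,"ax": 0,"ay": 0,"az": 0}
    - {"gripper": 0,"tx": 0,"ty": 0,"tz": 0,"ax": 0,"ay": 0,"az": 0}

```text
t: 7.6
eef_pos: [0.5281, 0.0364, 0.2717]
ee_rot: [-2.995, 1.57, -0.105]
force: [3.0, -3.1, -1.4]
width: 0.0003
```

Emit:
play_rows:
  steps:
    - {"gripper": 0,"tx": 0,"ty": 0,"tz": 0.1,"ax": 0,"ay": 0,"az": 0}
    - {"gripper": 0,"tx": 0,"ty": 0,"tz": 0,"ax": 0,"ay": 0,"az": 0}

```text
t: 7.77
eef_pos: [0.5257, 0.0369, 0.2717]
ee_rot: [3.037, 1.57, -0.356]
force: [3.0, -3.5, -1.1]
width: 0.0004
```

```bash
python3 look.py wrist5.png blue_handle_pad; python3 -c "
from h import *
for n in('side','scene'):
    save(n,n+'4.png')
a=cv2.imread('pics/scene4.png')[150:240,260:360];b=cv2.imread('pics/side4.png')[150:240,270:370]
cv2.imwrite('pics/z7.png',cv2.resize(np.hstack([a,b]),None,fx=4,fy=4,interpolation=2))"
```

```text
{'t': 7.767, 'q': [0.443, 0.246, -0.489, 0.001, -0.835, -0.696], 'eef_pos': [0.526, 0.037, 0.272], 'ee_rot': [3.037, 1.57, -0.356], 'force': [2.961, -3.525, -1.091], 'width': 0.0}
phi_z 165.55 down [ 9.e-04 -4.e-04 -1.e+00]
blue_handle_pad [246.6 356.3] 0.79 [0.5006 0.0399 0.106 ]
```

View pics/z7.png

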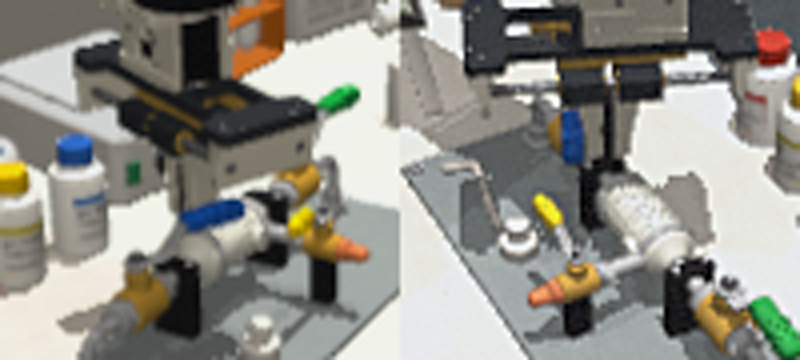

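Emit:
play_rows:
  steps:
    - {"gripper": 0,"tx": 0,"ty": 0.042,"tz": 0.141,"ax": 0.5,"ay": 0,"az": 0}
    - {"gripper": 0,"tx": 0,"ty": 0.042,"tz": 0.141,"ax": 0.5,"ay": 0,"az": 0}
    - {"gripper": 0,"tx": 0,"ty": 0.042,"tz": 0.141,"ax": 0.5,"ay": 0,"az": 0}
    - {"gripper": 0,"tx": 0,"ty": 0.042,"tz": 0.141,"ax": 0.5,"ay": 0,"az": 0}
    - {"gripper": 0,"tx": 0,"ty": 0.042,"tz": 0.141,"ax": 0.5,"ay": 0,"az": 0}
    - {"gripper": 0,"tx": 0,"ty": 0.042,"tz": 0.141,"ax": 0.5,"ay": 0,"az": 0}
    - {"gripper": 0,"tx": 0,"ty": 0.042,"tz": 0.141,"ax": 0.5,"ay": 0,"az": 0}
    - {"gripper": 0,"tx": 0,"ty": 0.042,"tz": 0.141,"ax": 0.5,"ay": 0,"az": 0}

```text
t: 8.63
eef_pos: [0.497, 0.0414, 0.2717]
ee_rot: [-2.283, 1.569, 0.185]
force: [5.2, -2.9, -1.4]
width: 0.0003
```

```bash
python3 look.py wrist6.png blue_handle_pad; python3 -c "
from h import *
for n in('side','scene'):
    save(n,n+'5.png')
a=cv2.imread('pics/scene5.png')[150:240,260:360];b=cv2.imread('pics/side5.png')[150:240,270:370]
cv2.imwrite('pics/z8.png',cv2.resize(np.hstack([a,b]),None,fx=4,fy=4,interpolation=2))"
```

```text
{'t': 8.633, 'q': [0.478, 0.203, -0.549, 0.001, -0.818, -1.152], 'eef_pos': [0.497, 0.041, 0.272], 'ee_rot': [-2.283, 1.569, 0.185], 'force': [5.244, -2.882, -1.385], 'width': 0.0}
phi_z 141.39 down [ 1.6e-03  3.0e-04 -1.0e+00]
blue_handle_pad [251.9 356.3] 0.69 [0.4773 0.0578 0.106 ]
blue_handle_pad [227.2 407.4] 0.22 [0.4451 0.0634 0.106 ]
```

View pics/z8.png

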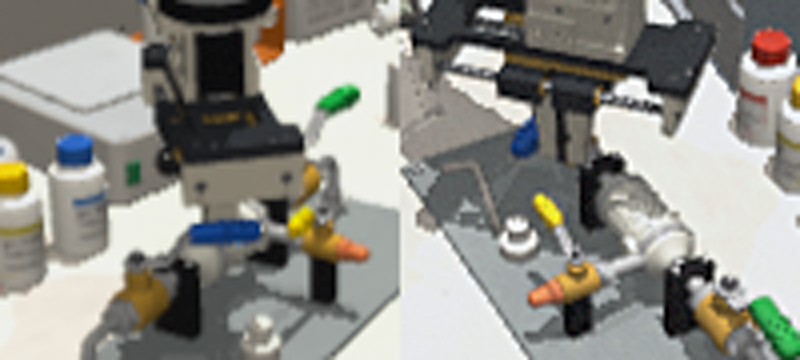

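Emit:
play_rows:
  steps:
    - {"gripper": 0,"tx": 0,"ty": 0.042,"tz": 0.141,"ax": 0.5,"ay": 0,"az": 0}
    - {"gripper": 0,"tx": 0,"ty": 0.042,"tz": 0.141,"ax": 0.5,"ay": 0,"az": 0}
    - {"gripper": 0,"tx": 0,"ty": 0.042,"tz": 0.141,"ax": 0.5,"ay": 0,"az": 0}
    - {"gripper": 0,"tx": 0,"ty": 0.042,"tz": 0.141,"ax": 0.5,"ay": 0,"az": 0}
    - {"gripper": 0,"tx": 0,"ty": 0.042,"tz": 0.141,"ax": 0.5,"ay": 0,"az": 0}
    - {"gripper": 0,"tx": 0,"ty": 0.042,"tz": 0.141,"ax": 0.5,"ay": 0,"az": 0}
    - {"gripper": 0,"tx": 0,"ty": 0.042,"tz": 0.141,"ax": 0.5,"ay": 0,"az": 0}
    - {"gripper": 0,"tx": 0,"ty": 0.042,"tz": 0.141,"ax": 0.5,"ay": 0,"az": 0}
    - {"gripper": 0,"tx": 0,"ty": 0.042,"tz": 0.141,"ax": 0.5,"ay": 0,"az": 0}
    - {"gripper": 0,"tx": 0,"ty": 0.042,"tz": 0.141,"ax": 0.5,"ay": 0,"az": 0}
    - {"gripper": 0,"tx": 0,"ty": 0,"tz": 0,"ax": 0,"ay": 0,"az": 0}

```text
t: 9.75
eef_pos: [0.4669, 0.0624, 0.2716]
ee_rot: [2.644, 1.571, -1.693]
force: [1.4, -2.4, 1.6]
width: 0.0006
```

```bash
python3 look.py wrist7.png blue_handle_pad; python3 -c "
from h import *
for n in('side','scene'):
    save(n,n+'6.png')
    for q in('blue_handle_pad','blue_handle_pivot'):
        for r in finder.pinpoint(q,n)[:1]: print(n,q,r['confidence'],atz(n,r['location'],.106).round(4))
a=cv2.imread('pics/scene6.png')[150:240,260:360];b=cv2.imread('pics/side6.png')[150:240,270:370]
cv2.imwrite('pics/z9.png',cv2.resize(np.hstack([a,b]),None,fx=4,fy=4,interpolation=2))"
```

```text
{'t': 9.75, 'q': [0.552, 0.16, -0.605, 0.0, -0.806, -1.748], 'eef_pos': [0.467, 0.062, 0.272], 'ee_rot': [2.644, 1.571, -1.693], 'force': [1.424, -2.356, 1.605], 'width': 0.001}
phi_z 111.49 down [-0.e+00 -3.e-04 -1.e+00]
side blue_handle_pad 0.6 [ 0.5716 -0.447   0.106 ]
scene blue_handle_pad 0.51 [0.4552 0.0804 0.106 ]
scene blue_handle_pivot 0.57 [0.5164 0.1005 0.106 ]
```

View pics/z9.png

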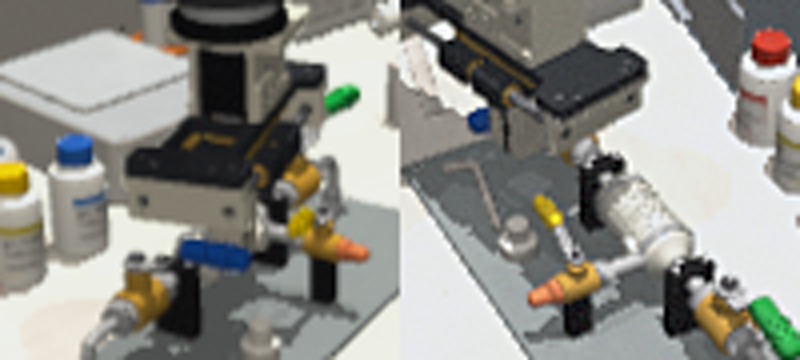

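View pics/wrist7.png

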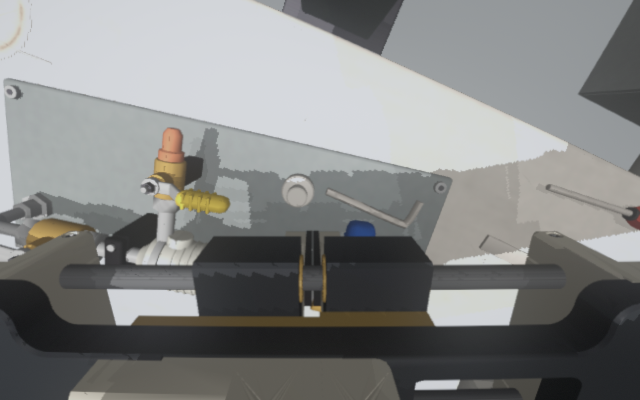

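Run:
```python
from h import *
st=telemetry.get_state()
a=atz('wrist',(80,6),.008,st);b=atz('wrist',(178,451),.008,st);print(a,b,np.linalg.norm(a-b))
d=b-a;print('yaw',np.degrees(np.arctan2(-d[0],d[1])))
for n,rc,z in[('plug',(189,297),.037),]:print(atz('wrist',rc,z,st))
```

```text
[ 0.46173488 -0.2158765   0.008     ] [0.39978494 0.171739   0.008     ] 0.3925348019091572
yaw 9.080398571607157
[0.45282852 0.04419119 0.037     ]
```

Emit:
play_rows:
  steps:
    - {"gripper": 0,"tx": 0,"ty": 0.042,"tz": 0.141,"ax": 0.5,"ay": 0,"az": 0}
    - {"gripper": 0,"tx": 0,"ty": 0.042,"tz": 0.141,"ax": 0.5,"ay": 0,"az": 0}
    - {"gripper": 0,"tx": 0,"ty": 0,"tz": 0,"ax": 0,"ay": 0,"az": 0}

```text
t: 10.4
eef_pos: [0.4625, 0.0682, 0.2714]
ee_rot: [3.006, 1.57, -1.437]
force: [4.1, -3.0, 0.3]
width: 0.0005
```

Run:
```python
from h import *
st=telemetry.get_state();print(np.round(st['eef_pos'],4),np.round(st['force'],1))
im=save('scene','scene7.png')
for q in ['blue_handle_pad','blue_handle_pivot']:
    for r in finder.pinpoint(q,'scene')[:2]: print(q,np.round(r['location'],1),round(r['confidence'],2),atz('scene',r['location'],.106).round(4))
# overlay predicted lever lines for theta, base pose
yaw=.158;P=np.array([.5221,.1038])
z=6;x0,y0=250,180
big=cv2.resize(im[180:260,250:370,::-1],None,fx=z,fy=z,interpolation=2)
for P,col in((np.array([.5221,.1038]),(0,0,255)),(np.array([.521,.107]),(0,255,255))):
  for th in (80,88,93):
    a=np.radians(-90)+yaw-np.radians(th);d=np.array([np.cos(a),np.sin(a)])
    pts=[proj('scene',np.append(P+d*r,.113)) for r in(0,.037,.085)]
    for u,v in zip(pts,pts[1:]): cv2.line(big,*[(int((q[1]-x0+.5)*z),int((q[0]-y0+.5)*z)) for q in(u,v)],col,1)
cv2.imwrite('pics/z10.png',big)
```

```text
[0.4625 0.0682 0.2714] [ 4.1 -3.   0.3]
blue_handle_pad [210.6 316. ] 0.57 [0.4665 0.073  0.106 ]
blue_handle_pad [177.4 345.5] 0.21 [ 0.5416 -0.1594  0.106 ]
blue_handle_pivot [212.2 292.6] 0.66 [0.5101 0.1187 0.106 ]
```

View pics/z10.png

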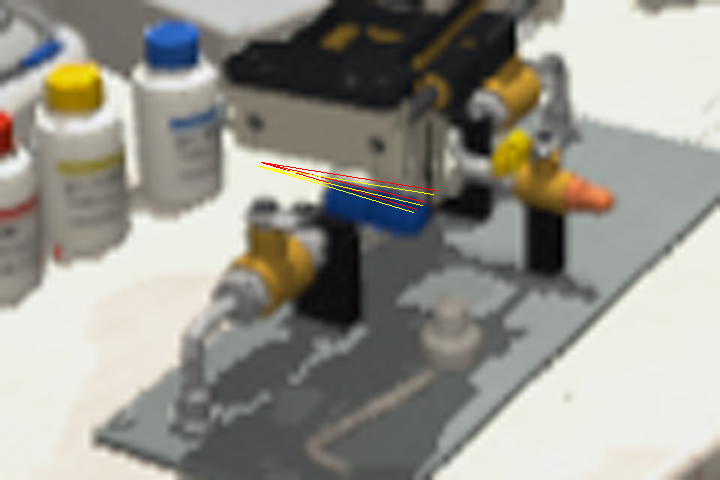

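Emit:
play_rows:
  steps:
    - {"gripper": 0,"tx": 0,"ty": 0.042,"tz": 0.141,"ax": 0.5,"ay": 0,"az": 0}
    - {"gripper": 0,"tx": 0,"ty": 0,"tz": 0,"ax": 0,"ay": 0,"az": 0}

```text
t: 10.72
eef_pos: [0.4608, 0.071, 0.2715]
ee_rot: [-3.076, 1.57, -1.288]
force: [6.2, -7.3, -2.0]
width: 0.0004
```

Emit:
play_rows:
  steps:
    - {"gripper": 0,"tx": 0,"ty": 0,"tz": -0.3,"ax": 0,"ay": 0,"az": 0}
    - {"gripper": 0,"tx": 0,"ty": 0,"tz": -0.9,"ax": 0,"ay": 0,"az": 0}
    - {"gripper": 0,"tx": -0.6,"ty": 0,"tz": -0.9,"ax": 0,"ay": 0,"az": 0}
    - {"gripper": 0,"tx": -0.9,"ty": -0.6,"tz": -0.9,"ax": 0,"ay": 0,"az": 0}
    - {"gripper": 0,"tx": -0.9,"ty": -0.6,"tz": -0.9,"ax": 0,"ay": 0,"az": 0}
    - {"gripper": 0,"tx": -0.9,"ty": -0.6,"tz": -0.6,"ax": 0,"ay": 0,"az": 0}
    - {"gripper": 0,"tx": 0,"ty": 0,"tz": 0,"ax": 0,"ay": 0,"az": 0}

```text
t: 11.3
eef_pos: [0.5324, -0.0303, 0.358]
ee_rot: [-1.691, 1.564, 0.099]
force: [1.9, 1.3, 0.7]
width: 0.0001
```

```bash
python3 look.py wrist8.png blue_handle_pad blue_handle_pivot
python3 - <<'E'
from h import *
ims=[]
for n in('scene','side'):
    im=save(n,n+'8.png')
    for q in ['blue_handle_pad','blue_handle_pivot']:
        for r in finder.pinpoint(q,n)[:1]: print(n,q,np.round(r['location'],1),round(r['confidence'],2),atz(n,r['location'],.106).round(4))
    y0,x0=(180,250) if n=='scene' else (150,270)
    ims.append(cv2.resize(im[y0:y0+80,x0:x0+100,::-1],None,fx=4,fy=4,interpolation=2))
cv2.imwrite('pics/z11.png',np.hstack(ims))
E
```

```text
{'t': 11.3, 'q': [0.312, 0.161, -0.371, 0.002, -1.033, -1.664], 'eef_pos': [0.532, -0.03, 0.358], 'ee_rot': [-1.691, 1.564, 0.099], 'force': [1.886, 1.342, 0.734], 'width': 0.0}
phi_z 102.57 down [ 6.6e-03  7.0e-04 -1.0e+00]
blue_handle_pad [153.4 481. ] 0.86 [0.4581 0.0996 0.106 ]
blue_handle_pivot [221.8 455.7] 0.63 [0.5214 0.1014 0.106 ]
scene blue_handle_pad [214.3 315.6] 0.68 [0.4534 0.0899 0.106 ]
scene blue_handle_pivot [179.  330.9] 0.73 [ 0.5705 -0.1212  0.106 ]
side blue_handle_pad [177.9 291.6] 0.44 [0.4556 0.0928 0.106 ]
side blue_handle_pivot [172.6 314.3] 0.73 [0.5256 0.0939 0.106 ]
```

View pics/z11.png

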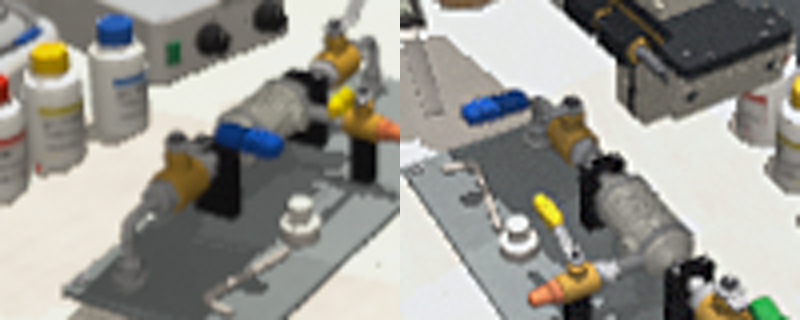

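View pics/wrist8.png

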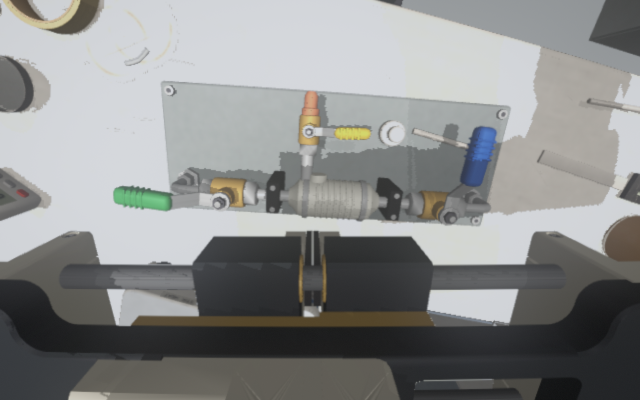

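```bash
cat > ang.py <<'E'
from h import *
import sys
# colour PCA of sleeves in wrist image
def sleeves(im,st,names=('blue','green','yellow')):
    out={}
    for n in names:
        r=finder.silhouettes(n+'_handle','wrist')
        if not r: print(n,'none');continue
        m=np.array(r[0]['pixels'])
        hsv=cv2.cvtColor(im,cv2.COLOR_RGB2HSV)
        lo={'blue':(100,120,40),'green':(50,120,40),'yellow':(22,120,60)}[n];hi={'blue':(130,255,255),'green':(75,255,255),'yellow':(35,255,255)}[n]
        c=cv2.inRange(hsv,lo,hi)>0
        e=np.array(r[0]['extent']).astype(int);w=np.zeros_like(c);w[max(0,e[1]-6):e[3]+7,max(0,e[0]-6):e[2]+7]=1
        ys,xs=np.nonzero(c&w);z=.09 if n=='yellow' else .106
        P=np.array([atz('wrist',(y,x),z,st)[:2] for y,x in zip(ys,xs)])
        mu=P.mean(0);u,s,v=np.linalg.svd(P-mu);d=v[0];L=(P-mu)@d
        out[n]=(mu,np.degrees(np.arctan2(d[1],d[0])))
        print(n,round(r[0]['confidence'],2),len(P),'centre',mu.round(4),'axis',out[n][1].round(1),'(mod 180) len',(L.max()-L.min()).round(4))
    return out
E
python3 - <<'E'
from ang import *
st=telemetry.get_state();im=optics.grab_frame('wrist')
sleeves(im,st)
C=[atz('wrist',(r,c),.008,st)[:2] for r,c in((83,164),(106,509),(224,484))]
a,b,c=C;print(C);d=b-a;print('yaw',np.degrees(np.arctan2(-d[0],d[1])),np.linalg.norm(d),np.linalg.norm(c-b))
y=np.arctan2(-d[0],d[1]);X=np.array([np.cos(y),np.sin(y)]);Y=np.array([-X[1],X[0]])
o=(a+b)/2+.075*X;print('o',o)
for q in((35,110),(35,-110),(-35,-30)):print(q,o+X*q[0]/1000+Y*q[1]/1000)
E
```

```text
blue 0.55 975 centre [0.4599 0.0999] axis 6.4 (mod 180) len 0.0486ang.py:16: RuntimeWarning: Mean of empty slice.
  mu=P.mean(0);u,s,v=np.linalg.svd(P-mu);d=v[0];L=(P-mu)@d
  ret = ret.dtype.type(ret / rcount)
Traceback (most recent call last):
  File "ang.py", line 16, in sleeves
    mu=P.mean(0);u,s,v=np.linalg.svd(P-mu);d=v[0];L=(P-mu)@d
                       ~~~~~~~~~~~~~^^^^^^
numpy.linalg.LinAlgError: 1-dimensional array given. Array must be at least two-dimensional
```

```bash
sed -i "s/ys,xs=np.nonzero(c&w)/ys,xs=np.nonzero(c\&w);\n        if len(ys)<30: ys,xs=np.nonzero(m); print('mask only',r[0]['extent'])\n       /; s/^        *;z=/        z=/" ang.py; sed -n 14,20p ang.py
python3 - <<'E'
from ang import *
st=telemetry.get_state();im=optics.grab_frame('wrist')
C=[atz('wrist',(r,c),.008,st)[:2] for r,c in((83,164),(106,509),(224,484))]
a,b,c=C;print(C);d=b-a;print('yaw',np.degrees(np.arctan2(-d[0],d[1])),np.linalg.norm(d),np.linalg.norm(c-b))
y=np.arctan2(-d[0],d[1]);X=np.array([np.cos(y),np.sin(y)]);Y=np.array([-X[1],X[0]])
o=(a+b)/2+.075*X;print('o',o)
for q in((35,110),(35,-110),(-35,-30)):print(q,o+X*q[0]/1000+Y*q[1]/1000)
sleeves(im,st)
for q,z in [('green_handle_pivot',.106),('green_handle_pad',.106),('yellow_handle_pivot',.09),('yellow_handle_pad',.09)]:
    for r in finder.pinpoint(q,'wrist')[:2]: print(q,np.round(r['location'],1),round(r['confidence'],2),atz('wrist',r['location'],z,st).round(4))
E
```

```text
ys,xs=np.nonzero(c&w);
        if len(ys)<30: ys,xs=np.nonzero(m); print('mask only',r[0]['extent'])
       ;z=.09 if n=='yellow' else .106
        P=np.array([atz('wrist',(y,x),z,st)[:2] for y,x in zip(ys,xs)])
        mu=P.mean(0);u,s,v=np.linalg.svd(P-mu);d=v[0];L=(P-mu)@d
        out[n]=(mu,np.degrees(np.arctan2(d[1],d[0])))
        print(n,round(r[0]['confidence'],2),len(P),'centre',mu.round(4),'axis',out[n][1].round(1),'(mod 180) len',(L.max()-L.min()).round(4))Traceback (most recent call last):
  File "<stdin>", line 1, in <module>
  File "ang.py", line 16
    ;z=.09 if n=='yellow' else .106
                                   ^
IndentationError: unindent does not match any outer indentation level
```

```bash
sed -i "s/^ *;z=/        z=/; s/w);$/w)/" ang.py
cat > full.py <<'E'
from ang import *
st=telemetry.get_state();im=optics.grab_frame('wrist')
C=[atz('wrist',(r,c),.008,st)[:2] for r,c in((83,164),(106,509),(224,484))]
a,b,c=C;print(C);d=b-a;print('yaw',np.degrees(np.arctan2(-d[0],d[1])),np.linalg.norm(d),np.linalg.norm(c-b))
y=np.arctan2(-d[0],d[1]);X=np.array([np.cos(y),np.sin(y)]);Y=np.array([-X[1],X[0]])
o=(a+b)/2+.075*X;print('o',o)
for q in((35,110),(35,-110),(-35,-30)):print(q,o+X*q[0]/1000+Y*q[1]/1000)
sleeves(im,st)
for q,z in [('green_handle_pivot',.106),('green_handle_pad',.106),('yellow_handle_pivot',.09),('yellow_handle_pad',.09)]:
    for r in finder.pinpoint(q,'wrist')[:2]: print(q,np.round(r['location'],1),round(r['confidence'],2),atz('wrist',r['location'],z,st).round(4))
E
python3 full.py
```

```text
[array([ 0.45643844, -0.21121989]), array([0.39528713, 0.17155436]), array([0.53663131, 0.19995297])]
yaw 9.076766217270416 0.3876281849554755 0.14416885216473949
o [ 0.49992363 -0.00800094]
(35, 110) [0.51713201 0.10614314]
(35, -110) [ 0.55183869 -0.11110199]
(-35, -30) [ 0.47009463 -0.0431468 ]
blue 0.7 971 centre [0.4599 0.1001] axis 6.4 (mod 180) len 0.0486
mask only [108.2, 193.7, 228.6, 220.0]
green 0.91 2164 centre [ 0.5563 -0.155 ] axis 100.6 (mod 180) len 0.1066
yellow 0.9 358 centre [ 0.4666 -0.0088] axis 101.6 (mod 180) len 0.0297
green_handle_pivot [216.7 207.6] 0.74 [ 0.558  -0.1158  0.106 ]
green_handle_pad [201.1 131.9] 0.9 [ 0.5581 -0.1825  0.106 ]
green_handle_pad [138.3 353.5] 0.41 [ 0.4643 -0.0077  0.106 ]
yellow_handle_pivot [229.8 456.1] 0.4 [0.527  0.1141 0.09  ]
yellow_handle_pad [136.  351.9] 0.92 [ 0.4636 -0.0069  0.09  ]
```

Run:
```python
from ang import *
st=telemetry.get_state()
im=cv2.imread('pics/wrist8.png')[:,:,::-1]
print(cv2.cvtColor(np.ascontiguousarray(im),cv2.COLOR_RGB2HSV)[190:206:5,120:166:15])
a=im.astype(int);m=(a[...,1]>a[...,0]+40)&(a[...,1]>a[...,2]+25);m[:180]=0;m[215:]=0;m[:,180:]=0
ys,xs=np.nonzero(m);P=np.array([atz('wrist',(y,x),.106,st)[:2] for y,x in zip(ys,xs)])
mu=P.mean(0);v=np.linalg.svd(P-mu)[2][0];print(len(P),mu,np.degrees(np.arctan2(v[1],v[0])))
```

```text
[[[ 67 103 169]
  [ 70  83 126]
  [ 72  51 109]
  [107   8 219]]

 [[ 68 109 188]
  [ 68 104 174]
  [ 68 105 175]
  [ 68  86 125]]

 [[ 68 109 184]
  [ 68 107 176]
  [ 68 105 195]
  [ 68 103 184]]

 [[101   9 215]
  [ 68 106 169]
  [ 68 111 183]
  [ 68 106 180]]]
875 [ 0.55455605 -0.17470145] 94.78741602033593
```

Wrist picture: the blue sleeve runs from (483,128) to (474,185), square across the pipe, measured at about 92° and just touching its stop. The green sleeve is at (142,198), nearly along the pipe. Next is green.

Emit:
play_rows:
  steps:
    - {"gripper": 0,"tx": 0,"ty": 0,"tz": 0,"ax": -0.98,"ay": 0,"az": 0}
    - {"gripper": 0,"tx": 0,"ty": 0,"tz": 0,"ax": -0.98,"ay": 0,"az": 0}
    - {"gripper": 0,"tx": 0,"ty": 0,"tz": 0,"ax": -0.98,"ay": 0,"az": 0}
    - {"gripper": 0,"tx": 0,"ty": 0,"tz": 0,"ax": -0.98,"ay": 0,"az": 0}
    - {"gripper": 0,"tx": 0,"ty": 0,"tz": 0,"ax": -0.98,"ay": 0,"az": 0}
    - {"gripper": 0,"tx": 0,"ty": 0,"tz": 0,"ax": -0.98,"ay": 0,"az": 0}
    - {"gripper": 0,"tx": 0,"ty": 0,"tz": 0,"ax": -0.98,"ay": 0,"az": 0}
    - {"gripper": 0,"tx": 0,"ty": 0,"tz": 0,"ax": -0.98,"ay": 0,"az": 0}
    - {"gripper": 0,"tx": 0,"ty": 0,"tz": 0,"ax": -0.98,"ay": 0,"az": 0}
    - {"gripper": 0,"tx": 0,"ty": 0,"tz": 0,"ax": -0.98,"ay": 0,"az": 0}
    - {"gripper": 0,"tx": 0,"ty": 0,"tz": 0,"ax": -0.98,"ay": 0,"az": 0}
    - {"gripper": 0,"tx": 0,"ty": 0,"tz": 0,"ax": -0.98,"ay": 0,"az": 0}
    - {"gripper": 0,"tx": 0,"ty": 0,"tz": 0,"ax": -0.98,"ay": 0,"az": 0}
    - {"gripper": 0,"tx": 0,"ty": 0,"tz": 0,"ax": -0.98,"ay": 0,"az": 0}
    - {"gripper": 0,"tx": 0,"ty": 0,"tz": 0,"ax": 0,"ay": 0,"az": 0}

```text
t: 13.55
eef_pos: [0.5289, -0.0287, 0.3539]
ee_rot: [3.052, 1.571, 0.0]
force: [-0.0, 0.3, -0.7]
width: 0.0006
```

Emit:
play_rows:
  steps:
    - {"gripper": 0,"tx": 0,"ty": 0.86,"tz": -0.26,"ax": 0,"ay": 0,"az": 0}
    - {"gripper": 0,"tx": 0,"ty": 0.86,"tz": -0.26,"ax": 0,"ay": 0,"az": 0}
    - {"gripper": 0,"tx": 0,"ty": 0.86,"tz": -0.26,"ax": 0,"ay": 0,"az": 0}
    - {"gripper": 0,"tx": 0,"ty": 0.86,"tz": -0.26,"ax": 0,"ay": 0,"az": 0}
    - {"gripper": 0,"tx": 0,"ty": 0.86,"tz": -0.26,"ax": 0,"ay": 0,"az": 0}
    - {"gripper": 0,"tx": 0,"ty": 0.86,"tz": -0.26,"ax": 0,"ay": 0,"az": 0}
    - {"gripper": 0,"tx": 0,"ty": 0.86,"tz": -0.26,"ax": 0,"ay": 0,"az": 0}
    - {"gripper": 0,"tx": 0,"ty": 0,"tz": 0,"ax": 0,"ay": 0,"az": 0}

```text
t: 14.22
eef_pos: [0.588, -0.1775, 0.3534]
ee_rot: [0.998, 1.57, -2.064]
force: [0.7, -0.1, -0.2]
width: 0.0008
```

```bash
python3 look.py wrist9.png green_handle_pad green_handle_pivot
python3 - <<'E'
from h import *
ims=[]
for n in('scene','side'):
    im=save(n,n+'9.png')
    for q in ['green_handle_pad','green_handle_pivot']:
        for r in finder.pinpoint(q,n)[:1]: print(n,q,np.round(r['location'],1),round(r['confidence'],2),atz(n,r['location'],.106).round(4))
    y0,x0=(130,280) if n=='scene' else (170,300)
    ims.append(cv2.resize(im[y0:y0+100,x0:x0+100,::-1],None,fx=4,fy=4,interpolation=2))
cv2.imwrite('pics/z12.png',np.hstack(ims))
E
```

```text
{'t': 14.217, 'q': [0.025, 0.297, -0.2, 0.001, -1.074, 0.054], 'eef_pos': [0.588, -0.178, 0.353], 'ee_rot': [0.998, 1.57, -2.064], 'force': [0.68, -0.099, -0.197], 'width': 0.001}
phi_z -175.47 down [-4.e-04 -8.e-04 -1.e+00]
green_handle_pad [205.1 347.7] 0.83 [ 0.5582 -0.1817  0.106 ]
scene green_handle_pad [174.5 344.9] 0.6 [ 0.5576 -0.1776  0.106 ]
scene green_handle_pivot [181.3 329.2] 0.49 [ 0.5632 -0.1037  0.106 ]
side green_handle_pad [234.1 361.5] 0.76 [ 0.5523 -0.1803  0.106 ]
side green_handle_pivot [214.6 351. ] 0.6 [ 0.5556 -0.1081  0.106 ]
```

View pics/z12.png

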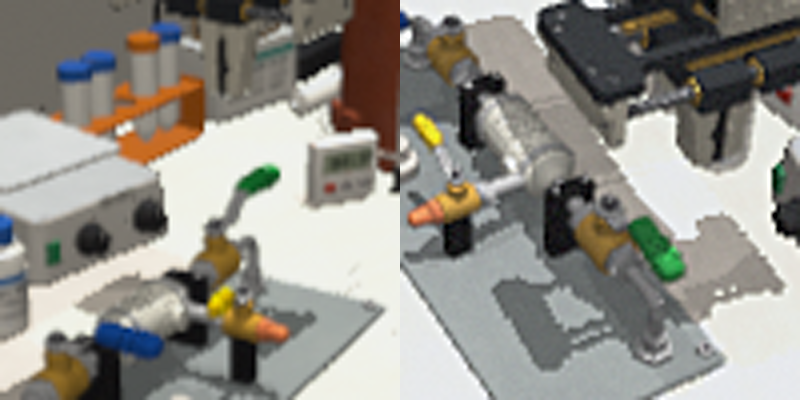

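View pics/wrist9.png

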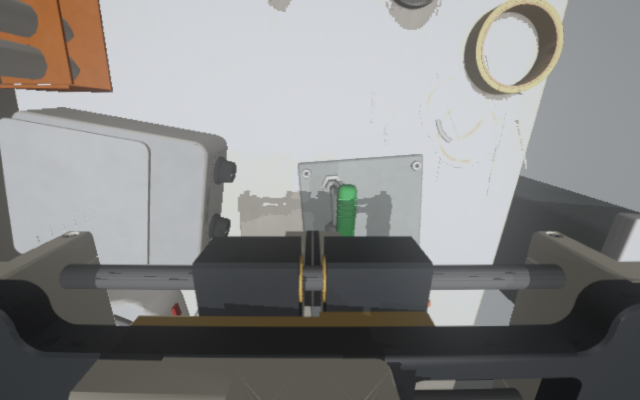

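Emit:
play_rows:
  steps:
    - {"gripper": 0,"tx": 0.8,"ty": 0,"tz": 0,"ax": 0,"ay": 0,"az": 0}
    - {"gripper": 0,"tx": 0.8,"ty": 0,"tz": 0,"ax": 0,"ay": 0,"az": 0}
    - {"gripper": 0,"tx": 0.8,"ty": 0,"tz": 0,"ax": 0,"ay": 0,"az": 0}
    - {"gripper": 0,"tx": 0.5,"ty": 0,"tz": 0,"ax": 0,"ay": 0,"az": 0}
    - {"gripper": 0,"tx": 0.34,"ty": 0,"tz": 0,"ax": 0,"ay": 0,"az": 0}
    - {"gripper": 0,"tx": 0,"ty": 0,"tz": 0.15,"ax": 0,"ay": 0,"az": 0}
    - {"gripper": 0,"tx": 0,"ty": 0,"tz": 0,"ax": 0,"ay": 0,"az": 0}

```text
t: 15.25
eef_pos: [0.5831, -0.1749, 0.2732]
ee_rot: [1.989, 1.571, -1.067]
force: [0.2, 0.3, 0.2]
width: 0.0008
```

Emit:
play_rows:
  steps:
    - {"gripper": 0,"tx": 0,"ty": 0,"tz": 0.12,"ax": 0,"ay": 0,"az": 0}
    - {"gripper": 0,"tx": 0,"ty": 0,"tz": 0,"ax": 0,"ay": 0,"az": 0}

```text
t: 15.42
eef_pos: [0.5809, -0.1752, 0.2743]
ee_rot: [3.043, 1.567, -0.013]
force: [3.7, 1.4, -2.4]
width: 0.0004
```

Emit:
play_rows:
  steps:
    - {"gripper": 0,"tx": 0,"ty": 0,"tz": 0.1,"ax": 0,"ay": 0,"az": 0}
    - {"gripper": 0,"tx": 0,"ty": 0,"tz": 0,"ax": 0,"ay": 0,"az": 0}

```text
t: 15.58
eef_pos: [0.5787, -0.1755, 0.2743]
ee_rot: [2.998, 1.567, -0.059]
force: [5.3, -0.8, -1.7]
width: 0.0002
```

Emit:
play_rows:
  steps:
    - {"gripper": 0,"tx": 0,"ty": 0.042,"tz": 0.141,"ax": 0.5,"ay": 0,"az": 0}
    - {"gripper": 0,"tx": 0,"ty": 0.042,"tz": 0.141,"ax": 0.5,"ay": 0,"az": 0}
    - {"gripper": 0,"tx": 0,"ty": 0.042,"tz": 0.141,"ax": 0.5,"ay": 0,"az": 0}
    - {"gripper": 0,"tx": 0,"ty": 0.042,"tz": 0.141,"ax": 0.5,"ay": 0,"az": 0}
    - {"gripper": 0,"tx": 0,"ty": 0.042,"tz": 0.141,"ax": 0.5,"ay": 0,"az": 0}
    - {"gripper": 0,"tx": 0,"ty": 0.042,"tz": 0.141,"ax": 0.5,"ay": 0,"az": 0}
    - {"gripper": 0,"tx": 0,"ty": 0.042,"tz": 0.141,"ax": 0.5,"ay": 0,"az": 0}
    - {"gripper": 0,"tx": 0,"ty": 0.042,"tz": 0.141,"ax": 0.5,"ay": 0,"az": 0}
    - {"gripper": 0,"tx": 0,"ty": 0.042,"tz": 0.141,"ax": 0.5,"ay": 0,"az": 0}
    - {"gripper": 0,"tx": 0,"ty": 0.042,"tz": 0.141,"ax": 0.5,"ay": 0,"az": 0}
    - {"gripper": 0,"tx": 0,"ty": 0.042,"tz": 0.141,"ax": 0.5,"ay": 0,"az": 0}
    - {"gripper": 0,"tx": 0,"ty": 0.042,"tz": 0.141,"ax": 0.5,"ay": 0,"az": 0}
    - {"gripper": 0,"tx": 0,"ty": 0,"tz": 0,"ax": 0,"ay": 0,"az": 0}

```text
t: 16.67
eef_pos: [0.5354, -0.1792, 0.2745]
ee_rot: [-2.662, 1.566, -0.066]
force: [5.4, 0.5, 0.5]
width: 0.0007
```

```bash
python3 look.py wrist10.png green_handle_pad
python3 - <<'E'
from h import *
ims=[]
for n in('scene','side'):
    im=save(n,n+'10.png')
    for q in ['green_handle_pad']:
        for r in finder.pinpoint(q,n)[:1]: print(n,q,np.round(r['location'],1),round(r['confidence'],2),atz(n,r['location'],.106).round(4))
    y0,x0=(130,280) if n=='scene' else (170,300)
    ims.append(cv2.resize(im[y0:y0+100,x0:x0+100,::-1],None,fx=4,fy=4,interpolation=2))
cv2.imwrite('pics/z13.png',np.hstack(ims))
E
```

```text
{'t': 16.667, 'q': [0.024, 0.297, -0.405, 0.001, -0.864, -0.57], 'eef_pos': [0.535, -0.179, 0.274], 'ee_rot': [-2.662, 1.566, -0.066], 'force': [5.387, 0.476, 0.516], 'width': 0.001}
phi_z 148.73 down [ 4.3e-03 -3.0e-04 -1.0e+00]
green_handle_pad [246.3 355.4] 0.87 [ 0.5133 -0.1678  0.106 ]
scene green_handle_pad [180.7 355.4] 0.44 [ 0.5012 -0.1568  0.106 ]
side green_handle_pad [234.3 341.7] 0.61 [ 0.5068 -0.1645  0.106 ]
```

View pics/z13.png

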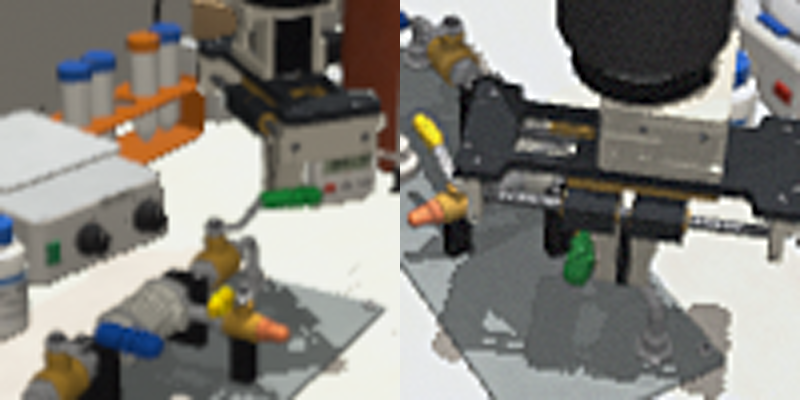

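Emit:
play_rows:
  steps:
    - {"gripper": 0,"tx": 0,"ty": 0.042,"tz": 0.141,"ax": 0.5,"ay": 0,"az": 0}
    - {"gripper": 0,"tx": 0,"ty": 0.042,"tz": 0.141,"ax": 0.5,"ay": 0,"az": 0}
    - {"gripper": 0,"tx": 0,"ty": 0.042,"tz": 0.141,"ax": 0.5,"ay": 0,"az": 0}
    - {"gripper": 0,"tx": 0,"ty": 0.042,"tz": 0.141,"ax": 0.5,"ay": 0,"az": 0}
    - {"gripper": 0,"tx": 0,"ty": 0.042,"tz": 0.141,"ax": 0.5,"ay": 0,"az": 0}
    - {"gripper": 0,"tx": 0,"ty": 0.042,"tz": 0.141,"ax": 0.5,"ay": 0,"az": 0}
    - {"gripper": 0,"tx": 0,"ty": 0.042,"tz": 0.141,"ax": 0.5,"ay": 0,"az": 0}
    - {"gripper": 0,"tx": 0,"ty": 0.042,"tz": 0.141,"ax": 0.5,"ay": 0,"az": 0}
    - {"gripper": 0,"tx": 0,"ty": 0.042,"tz": 0.141,"ax": 0.5,"ay": 0,"az": 0}
    - {"gripper": 0,"tx": 0,"ty": 0.042,"tz": 0.141,"ax": 0.5,"ay": 0,"az": 0}
    - {"gripper": 0,"tx": 0,"ty": 0.042,"tz": 0.141,"ax": 0.5,"ay": 0,"az": 0}
    - {"gripper": 0,"tx": 0,"ty": 0.042,"tz": 0.141,"ax": 0.5,"ay": 0,"az": 0}
    - {"gripper": 0,"tx": 0,"ty": 0,"tz": 0,"ax": 0,"ay": 0,"az": 0}

```text
t: 18.05
eef_pos: [0.4972, -0.157, 0.2734]
ee_rot: [-3.087, 1.57, -1.118]
force: [3.8, -2.7, -0.4]
width: 0.0005
```

```bash
python3 look.py wrist11.png green_handle_pad
python3 - <<'E'
from h import *
ims=[]
for n in('scene','side'):
    im=save(n,n+'11.png')
    for q in ['green_handle_pad']:
        for r in finder.pinpoint(q,n)[:1]: print(n,q,np.round(r['location'],1),round(r['confidence'],2),atz(n,r['location'],.106).round(4))
E
```

```text
{'t': 18.05, 'q': [0.071, 0.236, -0.498, 0.001, -0.836, -1.244], 'eef_pos': [0.497, -0.157, 0.273], 'ee_rot': [-3.087, 1.57, -1.118], 'force': [3.765, -2.75, -0.363], 'width': 0.001}
phi_z 112.8 down [ 3.e-04 -6.e-04 -1.e+00]
scene green_handle_pad [186.7 353. ] 0.51 [ 0.4802 -0.1151  0.106 ]
side green_handle_pad [228.5 327.3] 0.42 [ 0.4808 -0.134   0.106 ]
```

Emit:
play_rows:
  steps:
    - {"gripper": 0,"tx": 0,"ty": 0.042,"tz": 0.141,"ax": 0.5,"ay": 0,"az": 0}
    - {"gripper": 0,"tx": 0,"ty": 0.02,"tz": 0.07,"ax": 0.25,"ay": 0,"az": 0}
    - {"gripper": 0,"tx": 0,"ty": 0,"tz": 0,"ax": 0,"ay": 0,"az": 0}
    - {"gripper": 0,"tx": 0,"ty": 0,"tz": 0,"ax": 0,"ay": 0,"az": 0}

```text
t: 18.68
eef_pos: [0.494, -0.1527, 0.2729]
ee_rot: [2.229, 1.571, -2.161]
force: [1.7, -3.1, 1.9]
width: 0.0004
```

Emit:
play_rows:
  steps:
    - {"gripper": 0,"tx": 0,"ty": 0,"tz": -0.3,"ax": 0,"ay": 0,"az": 0}
    - {"gripper": 0,"tx": 0,"ty": 0,"tz": -0.9,"ax": 0,"ay": 0,"az": 0}
    - {"gripper": 0,"tx": -0.8,"ty": 0,"tz": -0.6,"ax": 0,"ay": 0,"az": 0}
    - {"gripper": 0,"tx": -0.9,"ty": -0.8,"tz": 0,"ax": 0,"ay": 0,"az": 0}
    - {"gripper": 0,"tx": -0.9,"ty": -0.8,"tz": 0,"ax": 0,"ay": 0,"az": 0}
    - {"gripper": 0,"tx": -0.9,"ty": -0.8,"tz": 0.9,"ax": 0,"ay": 0,"az": 0}
    - {"gripper": 0,"tx": 0,"ty": -0.8,"tz": 0.9,"ax": 0,"ay": 0,"az": 0}
    - {"gripper": 0,"tx": 0,"ty": 0,"tz": 0.9,"ax": 0,"ay": 0,"az": 0}
    - {"gripper": 0,"tx": 0,"ty": 0,"tz": 0.9,"ax": 0,"ay": 0,"az": 0}
    - {"gripper": 0,"tx": 0,"ty": 0,"tz": 0.9,"ax": 0,"ay": 0,"az": 0}
    - {"gripper": 0,"tx": 0,"ty": 0,"tz": 0,"ax": 0,"ay": 0,"az": 0}
    - {"gripper": 0,"tx": 0,"ty": 0,"tz": 0,"ax": 0,"ay": 0,"az": 0}

```text
t: 19.68
eef_pos: [0.5481, -0.0626, 0.3599]
ee_rot: [1.059, 1.569, 2.952]
force: [0.0, -0.2, 0.2]
width: 0.0008
```

```bash
sed -i "s/'green':(50,120,40)/'green':(55,75,40)/" ang.py; python3 look.py wrist12.png green_handle_pad yellow_handle_pad yellow_handle_pivot;  python3 - <<'E'
from ang import *
st=telemetry.get_state();im=optics.grab_frame('wrist');sleeves(im,st)
for n in('scene','side'):
    im=save(n,n+'12.png')
    for q in ['green_handle_pad','yellow_handle_pad']:
        for r in finder.pinpoint(q,n)[:1]: print(n,q,np.round(r['location'],1),round(r['confidence'],2),atz(n,r['location'],.106 if q[0]=='g' else .09).round(4))
E
```

```text
{'t': 19.683, 'q': [0.241, 0.192, -0.325, -0.001, -1.055, -1.488], 'eef_pos': [0.548, -0.063, 0.36], 'ee_rot': [1.059, 1.569, 2.952], 'force': [0.01, -0.233, 0.227], 'width': 0.001}
phi_z 108.51 down [-2.e-03  4.e-04 -1.e+00]
green_handle_pad [116.1 260. ] 0.92 [ 0.4892 -0.1262  0.106 ]
yellow_handle_pad [131.1 406.3] 0.74 [ 0.4614 -0.0028  0.09  ]
yellow_handle_pivot [129.8 357.6] 0.9 [ 0.4742 -0.0441  0.09  ]
blue none
green 0.64 1166 centre [ 0.4952 -0.1269] axis 11.0 (mod 180) len 0.0497
yellow 0.92 321 centre [ 0.4666 -0.0081] axis 101.1 (mod 180) len 0.0299
scene green_handle_pad [183.  354.6] 0.42 [ 0.4927 -0.1407  0.106 ]
scene yellow_handle_pad [208.2 336.2] 0.43 [0.4516 0.0038 0.09  ]
side green_handle_pad [222.4 327.3] 0.7 [ 0.4883 -0.1139  0.106 ]
side yellow_handle_pad [200.6 303. ] 0.62 [0.4612 0.004  0.09  ]
```

View pics/wrist12.png

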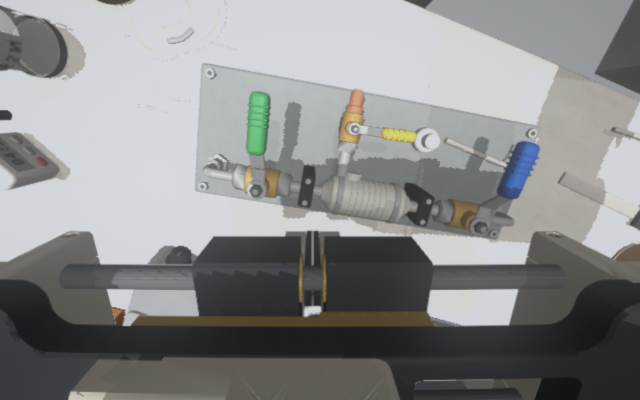

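Run:
```python
from h import *
for n in('scene','side'):
    im=cv2.imread(f'pics/{n}12.png')[:,:,::-1];a=im.astype(int)
    for col,P0 in(('blue',(.455,.097)),('green',(.487,-.122)),('yellow',(.464,-.004))):
        if col=='blue': m=(a[...,2]>a[...,0]+60)&(a[...,2]>a[...,1]+40)
        elif col=='green': m=(a[...,1]>a[...,0]+50)&(a[...,1]>a[...,2]+30)
        else: m=(a[...,0]>a[...,2]+90)&(a[...,1]>a[...,2]+90)&(abs(a[...,0]-a[...,1])<50)
        z=.09 if col=='yellow' else .106
        r,c=proj(n,np.array([*P0,z])).astype(int);w=np.zeros_like(m);w[r-14:r+15,c-18:c+19]=1
        ys,xs=np.nonzero(m&w)
        if len(ys)<10: print(n,col,len(ys));continue
        P=np.array([atz(n,(y,x),z)[:2] for y,x in zip(ys,xs)]);mu=P.mean(0);v=np.linalg.svd(P-mu)[2][0]
        print(n,col,len(ys),mu.round(3),np.degrees(np.arctan2(v[1],v[0])).round(1)%180)
```

```text
scene blue 92 [0.461 0.096] 178.9
scene green 65 [ 0.496 -0.127] 178.2
scene yellow 36 [ 0.469 -0.013] 122.5
side blue 77 [0.462 0.099] 9.400000000000006
side green 119 [ 0.497 -0.124] 12.0
side yellow 30 [ 0.468 -0.005] 96.0
```

Wrist picture: the green sleeve is at (258,122), square across the pipe at about 88°. Blue is still across at (519,168). Yellow is at (400,134), still shut at about 2°. Now the yellow handle.

Emit:
play_rows:
  steps:
    - {"gripper": 0,"tx": 0,"ty": 0,"tz": 0,"ax": -0.98,"ay": 0,"az": 0}
    - {"gripper": 0,"tx": 0,"ty": 0,"tz": 0,"ax": -0.98,"ay": 0,"az": 0}
    - {"gripper": 0,"tx": 0,"ty": 0,"tz": 0,"ax": -0.98,"ay": 0,"az": 0}
    - {"gripper": 0,"tx": 0,"ty": 0,"tz": 0,"ax": -0.98,"ay": 0,"az": 0}
    - {"gripper": 0,"tx": 0,"ty": 0,"tz": 0,"ax": -0.98,"ay": 0,"az": 0}
    - {"gripper": 0,"tx": 0,"ty": 0,"tz": 0,"ax": -0.98,"ay": 0,"az": 0}
    - {"gripper": 0,"tx": 0,"ty": 0,"tz": 0,"ax": -0.98,"ay": 0,"az": 0}
    - {"gripper": 0,"tx": 0,"ty": 0,"tz": 0,"ax": -0.98,"ay": 0,"az": 0}
    - {"gripper": 0,"tx": 0,"ty": 0,"tz": 0,"ax": -0.98,"ay": 0,"az": 0}
    - {"gripper": 0,"tx": 0,"ty": 0,"tz": 0,"ax": -0.98,"ay": 0,"az": 0}
    - {"gripper": 0,"tx": 0,"ty": 0,"tz": 0,"ax": -0.98,"ay": 0,"az": 0}
    - {"gripper": 0,"tx": 0,"ty": 0,"tz": 0,"ax": -0.98,"ay": 0,"az": 0}
    - {"gripper": 0,"tx": 0,"ty": 0,"tz": 0,"ax": -0.98,"ay": 0,"az": 0}
    - {"gripper": 0,"tx": 0,"ty": 0,"tz": 0,"ax": -0.98,"ay": 0,"az": 0}
    - {"gripper": 0,"tx": 0,"ty": -0.75,"tz": 0.4,"ax": 0,"ay": 0,"az": 0}
    - {"gripper": 0,"tx": 0,"ty": -0.75,"tz": 0.4,"ax": 0,"ay": 0,"az": 0}
    - {"gripper": 0,"tx": 0,"ty": -0.75,"tz": 0.4,"ax": 0,"ay": 0,"az": 0}
    - {"gripper": 0,"tx": 0,"ty": -0.7,"tz": 0.4,"ax": 0,"ay": 0,"az": 0}
    - {"gripper": 0,"tx": 0,"ty": 0,"tz": 0,"ax": 0,"ay": 0,"az": 0}
    - {"gripper": 0,"tx": 0,"ty": 0,"tz": 0,"ax": 0,"ay": 0,"az": 0}

```text
t: 22.05
eef_pos: [0.4953, 0.0024, 0.3609]
ee_rot: [-2.977, 1.57, 0.353]
force: [0.8, -0.4, 0.2]
width: 0.0008
```

```bash
python3 look.py wrist13.png yellow_handle_pad yellow_handle_pivot
```

```text
{'t': 22.05, 'q': [0.403, 0.096, -0.44, 0.0, -1.034, -0.214], 'eef_pos': [0.495, 0.002, 0.361], 'ee_rot': [-2.977, 1.57, 0.353], 'force': [0.818, -0.386, 0.158], 'width': 0.001}
phi_z -169.21 down [ 9.e-04  3.e-04 -1.e+00]
yellow_handle_pad [198.2 345.8] 0.93 [ 0.4653 -0.0041  0.09  ]
yellow_handle_pivot [153.9 348.1] 0.75 [ 0.4725 -0.0455  0.09  ]
```

View pics/wrist13.png

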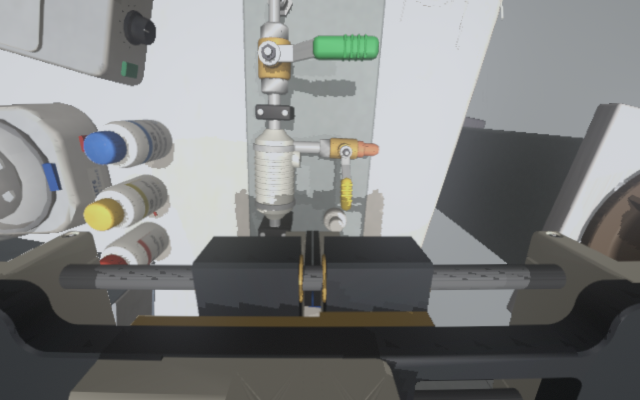

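Emit:
play_rows:
  steps:
    - {"gripper": 0,"tx": 0.9,"ty": 0,"tz": 0,"ax": 0,"ay": 0,"az": 0}
    - {"gripper": 0,"tx": 0.9,"ty": 0,"tz": 0,"ax": 0,"ay": 0,"az": 0}
    - {"gripper": 0,"tx": 0.9,"ty": 0,"tz": 0,"ax": 0,"ay": 0,"az": 0}
    - {"gripper": 0,"tx": 0.6,"ty": 0,"tz": 0,"ax": 0,"ay": 0,"az": 0}
    - {"gripper": 0,"tx": 0.4,"ty": 0,"tz": 0,"ax": 0,"ay": 0,"az": 0}
    - {"gripper": 0,"tx": 0,"ty": 0,"tz": 0.2,"ax": 0,"ay": 0,"az": 0}
    - {"gripper": 0,"tx": 0,"ty": 0,"tz": 0,"ax": 0,"ay": 0,"az": 0}
    - {"gripper": 0,"tx": 0,"ty": 0,"tz": 0,"ax": 0,"ay": 0,"az": 0}

```text
t: 22.87
eef_pos: [0.491, 0.0007, 0.2688]
ee_rot: [3.11, 1.57, 0.154]
force: [-0.0, 0.3, 0.2]
width: 0.0007
```

Emit:
play_rows:
  steps:
    - {"gripper": 0,"tx": 0.12,"ty": 0,"tz": 0.12,"ax": 0,"ay": 0,"az": 0}
    - {"gripper": 0,"tx": 0,"ty": 0,"tz": 0,"ax": 0,"ay": 0,"az": 0}

```text
t: 23.03
eef_pos: [0.4875, 0.0002, 0.2653]
ee_rot: [-2.757, 1.57, 0.571]
force: [0.2, -0.4, -0.2]
width: 0.0007
```

Emit:
play_rows:
  steps:
    - {"gripper": 0,"tx": 0,"ty": 0,"tz": 0.1,"ax": 0,"ay": 0,"az": 0}
    - {"gripper": 0,"tx": 0,"ty": 0,"tz": 0,"ax": 0,"ay": 0,"az": 0}

```text
t: 23.2
eef_pos: [0.4852, -0.0001, 0.2654]
ee_rot: [-2.972, 1.57, 0.356]
force: [-0.1, 0.6, -0.5]
width: 0.0001
```

Emit:
play_rows:
  steps:
    - {"gripper": 0,"tx": 0,"ty": 0,"tz": 0.1,"ax": 0,"ay": 0,"az": 0}
    - {"gripper": 0,"tx": 0,"ty": 0,"tz": 0,"ax": 0,"ay": 0,"az": 0}

```text
t: 23.37
eef_pos: [0.4833, -0.0004, 0.2655]
ee_rot: [-3.002, 1.568, 0.327]
force: [3.3, 0.1, -0.1]
width: 0.0005
```

Run:
```python
from h import *
ims=[]
for n in('scene','side'):
    im=save(n,n+'14.png')
    y0,x0=(160,280) if n=='scene' else (150,260)
    ims.append(cv2.resize(im[y0:y0+100,x0:x0+100,::-1],None,fx=4,fy=4,interpolation=2))
cv2.imwrite('pics/z14.png',np.hstack(ims))
```

```text
(no output)
```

View pics/z14.png

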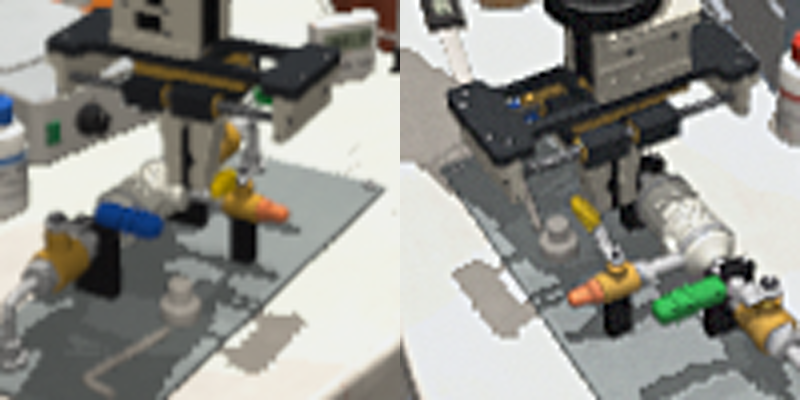

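Emit:
play_rows:
  steps:
    - {"gripper": 0,"tx": 0,"ty": -0.038,"tz": 0.087,"ax": -0.5,"ay": 0,"az": 0}
    - {"gripper": 0,"tx": 0,"ty": -0.038,"tz": 0.087,"ax": -0.5,"ay": 0,"az": 0}
    - {"gripper": 0,"tx": 0,"ty": -0.038,"tz": 0.087,"ax": -0.5,"ay": 0,"az": 0}
    - {"gripper": 0,"tx": 0,"ty": -0.038,"tz": 0.087,"ax": -0.5,"ay": 0,"az": 0}
    - {"gripper": 0,"tx": 0,"ty": -0.038,"tz": 0.087,"ax": -0.5,"ay": 0,"az": 0}
    - {"gripper": 0,"tx": 0,"ty": -0.038,"tz": 0.087,"ax": -0.5,"ay": 0,"az": 0}
    - {"gripper": 0,"tx": 0,"ty": -0.038,"tz": 0.087,"ax": -0.5,"ay": 0,"az": 0}
    - {"gripper": 0,"tx": 0,"ty": -0.038,"tz": 0.087,"ax": -0.5,"ay": 0,"az": 0}
    - {"gripper": 0,"tx": 0,"ty": -0.038,"tz": 0.087,"ax": -0.5,"ay": 0,"az": 0}
    - {"gripper": 0,"tx": 0,"ty": -0.038,"tz": 0.087,"ax": -0.5,"ay": 0,"az": 0}
    - {"gripper": 0,"tx": 0,"ty": -0.038,"tz": 0.087,"ax": -0.5,"ay": 0,"az": 0}
    - {"gripper": 0,"tx": 0,"ty": -0.038,"tz": 0.087,"ax": -0.5,"ay": 0,"az": 0}
    - {"gripper": 0,"tx": 0,"ty": 0,"tz": 0,"ax": 0,"ay": 0,"az": 0}

```text
t: 24.55
eef_pos: [0.455, -0.0022, 0.2653]
ee_rot: [2.778, 1.57, 0.454]
force: [1.6, 2.7, 0.9]
width: 0.0008
```

```bash
python3 look.py wrist15.png yellow_handle_pad
python3 - <<'E'
from h import *
ims=[]
for n in('scene','side'):
    im=save(n,n+'15.png')
    for q in ['yellow_handle_pad']:
        for r in finder.pinpoint(q,n)[:1]: print(n,q,np.round(r['location'],1),round(r['confidence'],2),atz(n,r['location'],.09).round(4))
    y0,x0=(160,280) if n=='scene' else (150,260)
    ims.append(cv2.resize(im[y0:y0+100,x0:x0+100,::-1],None,fx=4,fy=4,interpolation=2))
cv2.imwrite('pics/z15.png',np.hstack(ims))
E
```

```text
{'t': 24.55, 'q': [0.43, 0.143, -0.646, -0.0, -0.781, 0.387], 'eef_pos': [0.455, -0.002, 0.265], 'ee_rot': [2.778, 1.57, 0.454], 'force': [1.606, 2.716, 0.892], 'width': 0.001}
phi_z -133.17 down [ 1.e-03  5.e-04 -1.e+00]
yellow_handle_pad [243.2 347.2] 0.96 [ 0.4424 -0.0184  0.09  ]
scene yellow_handle_pad [235.5 324.9] 0.23 [0.3818 0.1386 0.09  ]
side yellow_handle_pad [207.1 295.2] 0.6 [ 0.4333 -0.0141  0.09  ]
```

View pics/z15.png

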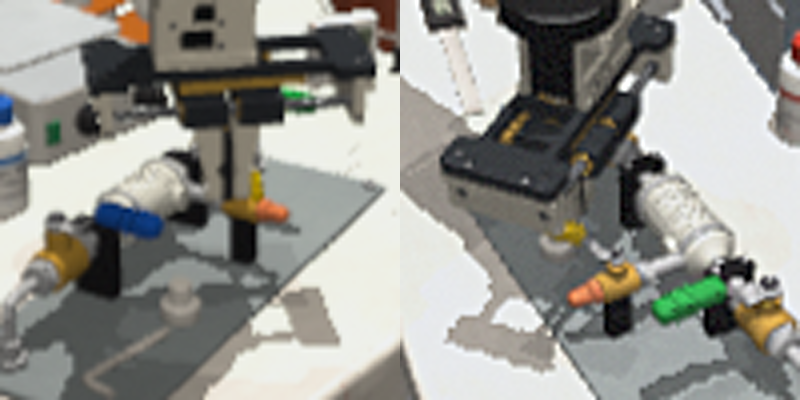

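Emit:
play_rows:
  steps:
    - {"gripper": 0,"tx": 0,"ty": -0.038,"tz": 0.087,"ax": -0.5,"ay": 0,"az": 0}
    - {"gripper": 0,"tx": 0,"ty": -0.038,"tz": 0.087,"ax": -0.5,"ay": 0,"az": 0}
    - {"gripper": 0,"tx": 0,"ty": -0.038,"tz": 0.087,"ax": -0.5,"ay": 0,"az": 0}
    - {"gripper": 0,"tx": 0,"ty": -0.038,"tz": 0.087,"ax": -0.5,"ay": 0,"az": 0}
    - {"gripper": 0,"tx": 0,"ty": -0.038,"tz": 0.087,"ax": -0.5,"ay": 0,"az": 0}
    - {"gripper": 0,"tx": 0,"ty": -0.038,"tz": 0.087,"ax": -0.5,"ay": 0,"az": 0}
    - {"gripper": 0,"tx": 0,"ty": -0.038,"tz": 0.087,"ax": -0.5,"ay": 0,"az": 0}
    - {"gripper": 0,"tx": 0,"ty": -0.038,"tz": 0.087,"ax": -0.5,"ay": 0,"az": 0}
    - {"gripper": 0,"tx": 0,"ty": -0.038,"tz": 0.087,"ax": -0.5,"ay": 0,"az": 0}
    - {"gripper": 0,"tx": 0,"ty": -0.038,"tz": 0.087,"ax": -0.5,"ay": 0,"az": 0}
    - {"gripper": 0,"tx": 0,"ty": -0.038,"tz": 0.087,"ax": -0.5,"ay": 0,"az": 0}
    - {"gripper": 0,"tx": 0,"ty": -0.038,"tz": 0.087,"ax": -0.5,"ay": 0,"az": 0}
    - {"gripper": 0,"tx": 0,"ty": -0.038,"tz": 0.087,"ax": -0.5,"ay": 0,"az": 0}
    - {"gripper": 0,"tx": 0,"ty": 0,"tz": 0,"ax": 0,"ay": 0,"az": 0}

```text
t: 26.02
eef_pos: [0.4314, -0.0227, 0.2646]
ee_rot: [-1.232, 1.569, -2.876]
force: [0.2, 1.0, -0.7]
width: 0.0002
```

```bash
python3 look.py wrist16.png yellow_handle_pad
python3 - <<'E'
from h import *
ims=[]
for n in('scene','side'):
    im=save(n,n+'16.png')
    for q in ['yellow_handle_pad']:
        for r in finder.pinpoint(q,n)[:1]: print(n,q,np.round(r['location'],1),round(r['confidence'],2),atz(n,r['location'],.09).round(4))
    y0,x0=(160,280) if n=='scene' else (150,260)
    ims.append(cv2.resize(im[y0:y0+100,x0:x0+100,::-1],None,fx=4,fy=4,interpolation=2))
cv2.imwrite('pics/z16.png',np.hstack(ims))
E
```

```text
{'t': 26.017, 'q': [0.407, 0.107, -0.692, -0.0, -0.773, 1.09], 'eef_pos': [0.431, -0.023, 0.265], 'ee_rot': [-1.232, 1.569, -2.876], 'force': [0.201, 0.964, -0.691], 'width': 0.0}
phi_z -94.25 down [-1.6e-03 -4.0e-04 -1.0e+00]
yellow_handle_pad [243.  345.6] 0.93 [ 0.4327 -0.0428  0.09  ]
yellow_handle_pad [179.7 351.6] 0.49 [ 0.4725 -0.0477  0.09  ]
scene yellow_handle_pad [208.2 292.7] 0.28 [0.5485 0.0789 0.09  ]
side yellow_handle_pad [216.4 297. ] 0.57 [ 0.4272 -0.0506  0.09  ]
```

View pics/z16.png

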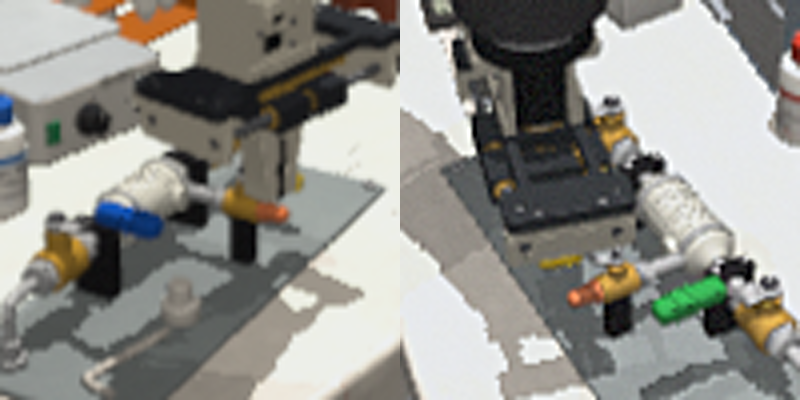

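View pics/wrist16.png

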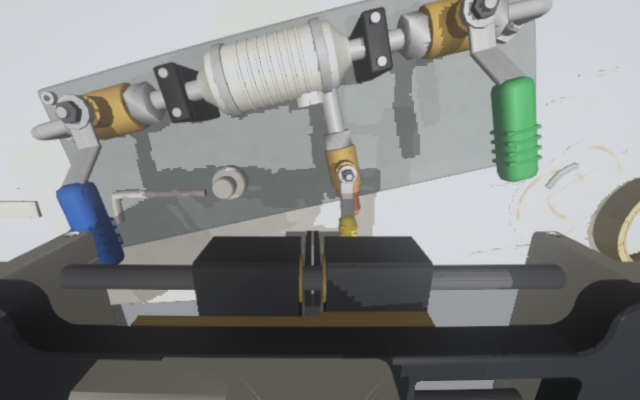

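Emit:
play_rows:
  steps:
    - {"gripper": 0,"tx": 0,"ty": -0.038,"tz": 0.087,"ax": -0.5,"ay": 0,"az": 0}
    - {"gripper": 0,"tx": 0,"ty": -0.038,"tz": 0.087,"ax": -0.5,"ay": 0,"az": 0}
    - {"gripper": 0,"tx": 0,"ty": -0.038,"tz": 0.087,"ax": -0.5,"ay": 0,"az": 0}
    - {"gripper": 0,"tx": 0,"ty": 0,"tz": 0,"ax": 0,"ay": 0,"az": 0}
    - {"gripper": 0,"tx": 0,"ty": 0,"tz": 0,"ax": 0,"ay": 0,"az": 0}

```text
t: 26.73
eef_pos: [0.429, -0.0288, 0.2648]
ee_rot: [-1.113, 1.57, -2.605]
force: [-0.2, 0.9, -0.2]
width: 0.0006
```

```bash
python3 look.py wrist17.png yellow_handle_pad
python3 - <<'E'
from h import *
im=cv2.imread('pics/wrist17.png')[:,:,::-1];st=telemetry.get_state()
cv2.imwrite('pics/z17.png',cv2.resize(im[120:260,250:430,::-1],None,fx=4,fy=4,interpolation=2))
E
```

```text
{'t': 26.733, 'q': [0.395, 0.103, -0.697, 0.0, -0.772, 1.255], 'eef_pos': [0.429, -0.029, 0.265], 'ee_rot': [-1.113, 1.57, -2.605], 'force': [-0.236, 0.911, -0.199], 'width': 0.001}
phi_z -85.44 down [-3.e-04 -2.e-04 -1.e+00]
yellow_handle_pad [242.7 345.2] 0.92 [ 0.4338 -0.0482  0.09  ]
```

View pics/z17.png

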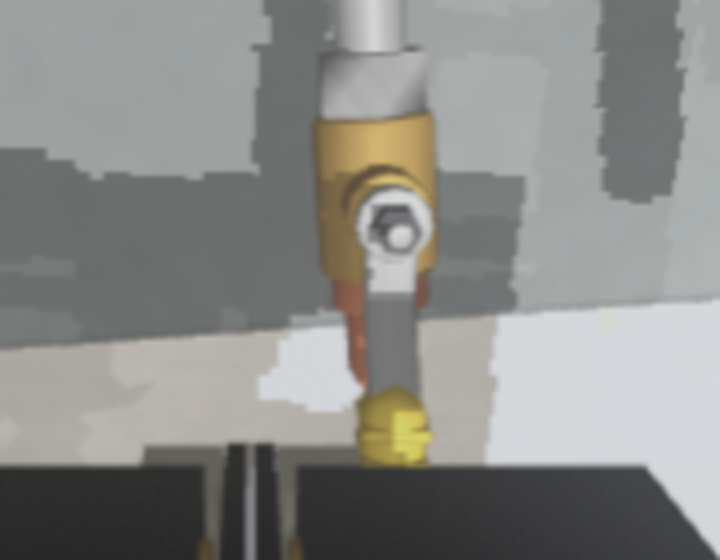

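Emit:
play_rows:
  steps:
    - {"gripper": 0,"tx": 0,"ty": -0.025,"tz": 0.058,"ax": -0.33,"ay": 0,"az": 0}
    - {"gripper": 0,"tx": 0,"ty": 0,"tz": 0.02,"ax": 0,"ay": 0,"az": 0}
    - {"gripper": 0,"tx": 0,"ty": 0,"tz": 0,"ax": 0,"ay": 0,"az": 0}

```text
t: 27.08
eef_pos: [0.4286, -0.0306, 0.2649]
ee_rot: [-2.323, 1.571, 2.504]
force: [-0.6, 2.3, 1.0]
width: 0.0005
```

Emit:
play_rows:
  steps:
    - {"gripper": 0,"tx": 0,"ty": 0,"tz": -0.3,"ax": 0,"ay": 0,"az": 0}
    - {"gripper": 0,"tx": -0.2,"ty": 0,"tz": -0.6,"ax": 0,"ay": 0,"az": 0}
    - {"gripper": 0,"tx": -0.9,"ty": 0,"tz": -0.3,"ax": 0,"ay": 0,"az": 0}
    - {"gripper": 0,"tx": -0.9,"ty": 0,"tz": 0,"ax": 0,"ay": 0,"az": 0}
    - {"gripper": 0,"tx": -0.9,"ty": 0,"tz": 0,"ax": 0,"ay": 0,"az": 0}
    - {"gripper": 0,"tx": -0.9,"ty": -0.5,"tz": 0,"ax": 0,"ay": 0,"az": 0}
    - {"gripper": 0,"tx": -0.5,"ty": -0.9,"tz": 0,"ax": 0,"ay": 0,"az": 0}
    - {"gripper": 0,"tx": 0,"ty": -0.9,"tz": 0,"ax": 0,"ay": 0,"az": 0}
    - {"gripper": 0,"tx": 0,"ty": 0,"tz": 0,"ax": 0,"ay": 0,"az": 0}
    - {"gripper": 0,"tx": 0,"ty": 0,"tz": 0,"ax": 0,"ay": 0,"az": 0}

```text
t: 27.92
eef_pos: [0.3673, -0.0075, 0.3729]
ee_rot: [1.915, 1.569, 0.46]
force: [1.2, 1.5, 0.3]
width: 0.0006
```

```bash
python3 look.py wrist18.png yellow_handle_pad;  python3 - <<'E'
from ang import *
st=telemetry.get_state();im=optics.grab_frame('wrist');sleeves(im,st)
ims=[]
for n in('scene','side'):
    im=save(n,n+'18.png')
    y0,x0=(140,270) if n=='scene' else (150,260)
    ims.append(cv2.resize(im[y0:y0+130,x0:x0+125,::-1],None,fx=3.2,fy=3.2,interpolation=2))
cv2.imwrite('pics/z18.png',np.hstack(ims))
E
```

```text
{'t': 27.917, 'q': [0.529, -0.159, -0.653, 0.0, -1.074, 1.158], 'eef_pos': [0.367, -0.008, 0.373], 'ee_rot': [1.915, 1.569, 0.46], 'force': [1.2, 1.453, 0.274], 'width': 0.001}
phi_z -83.34 down [ 1.9e-03  9.0e-04 -1.0e+00]
yellow_handle_pad [137.  365.8] 0.77 [ 0.4317 -0.0495  0.09  ]
blue 0.6 1173 centre [0.4627 0.098 ] axis -174.5 (mod 180) len 0.0493
green 0.72 1262 centre [ 0.4975 -0.128 ] axis -167.5 (mod 180) len 0.0493
yellow 0.88 221 centre [ 0.4388 -0.0503] axis -175.8 (mod 180) len 0.03
```

View pics/wrist18.png

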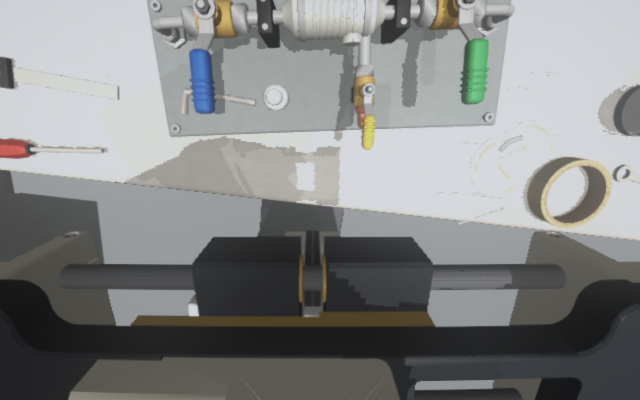

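View pics/z18.png

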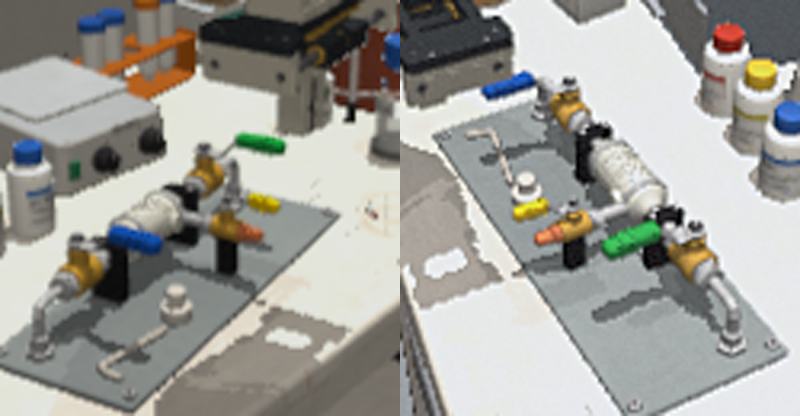

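The last pictures show blue at (200,80), green at (476,72) and yellow at (368,132), all square across or in line as intended. The plug and hex key are where they were, and the gripper hangs free. I'm handing in.

Run:
```python
from h import *
s=telemetry.get_state();print(s['t'],np.round(s['qd'],3),np.round(s['force'],1));print(job_done())
```

```text
28.3167 [ 0.002 -0.006 -0.002  0.001  0.     0.   ] [-0.2  0.3 -0.4]
the job is handed in; nothing more can be done
None
```

The job is handed in at 28.3 s of the 48 s allowed, and no verdict came back. With the closed fingertips I pushed blue shut, then green shut, and only then the yellow bleed open.

| Handle | Angle, last wrist picture | Other estimates | Needed at the end |
|---|---|---|---|
| Blue | 93.6° (just past its stop, so slightly high) | 92.6° after its push; rough side view 89.7° | over 81.4° |
| Green | 86.6° | 88.1° after its push; rough side view 87° | over 81.4° |
| Yellow | 85.1° | 86–89° from handle points and arm pose | over 81.4° |

- **Blue stop:** Blue probably ended resting against its stop. The wrist force read about 10 N on the last push, the highest reading I saw and well under the 30 N limit.
- **Disagreements:** The estimates differ by up to about 4° per handle, but even the lowest is above what is needed. The scene camera's angles were too coarse to use.
- **Everything else:** The plug and hex key looked unmoved in the last pictures; I did not re-measure any of the loose things. The arm was at rest, clear of the station, with wrist force back to about zero.

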